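# Turn an upside-down valve block over and mark it in the hand press

## Task

One of the two aluminium valve blocks lies upside down, with its black gasket up and its blue disc underneath: turn it over and seat it in the nest of the marking press, blue disc up, without dropping it, and let go of it while the slide is still out. Then push the slide fully home under the head by its orange tab, and only then press the black plunger right down to its stop and let it spring back up. Leave the other block, the loupe and the screwdriver where they are.

Things in the scene. Friction and masses are not known exactly. Their poses are not given: they have to be found in the camera images.
- valve_centre (a point): Centre of the loose aluminium block that lies upside down: 46 mm (its x) x 40 mm (y) x 44 mm high (z), 0.14 to 0.28 kg, stable on any flat face. Its z points out of the face with the 27 mm blue disc: down at the start, up at the end. The opposite face has a black rectangular gasket with a steel spot, the x faces round brass ports.
- valve: The same upside-down block; its origin is its centre, its axes are those of valve_centre.
- valve_ready_centre (a point): Centre of the second, identical block, already blue disc up; a bystander. The two blocks may lie in either place, 0.10 m or more apart.
- nest (a point): Centre of the nest floor in the press's slide, 22 mm above the bench; moves with the slide. x: travel toward the head; y across. The pocket, 50 (x) x 44 mm (y), is bounded by L-shaped steel locators at its four corners, 8 mm high with rounded tops, open between them. A seated block has its centre 22 mm above this point and its 46 mm side along x, either way round.
- slide_tab (a point): Middle of the top of the orange upright tab on the slide, 82 mm to the -x side of the nest centre: 20 mm wide (y), 14 mm thick (x), 40 mm tall, its top 62 mm above the bench. Pinch or push it.
- slide (a joint): Travel of the slide along the nest's x, m: 0 is out, 0.110 is fully home under the head (hard stop). It starts between 0 and 0.015, takes about 3 N to move and stays where it is left.
- plunger_top (a point): Top of the press's black domed plunger, 40 mm across, 185 mm above the bench when up; moves straight down 20 mm. Below it is a grey arm 40 mm wide, 104 to 130 mm above the bench, from 16 mm on the -x side of the plunger back to a column; the nest comes to lie under it. Its foot clears a seated block by 22 mm when up, 2 mm at the stop.
- plunger (a joint): How far the plunger is pressed, m: 0 up, 0.020 at its stop. A spring pushes it back up: about 3 N to start, 10 N at the stop.
- loupe_base (a point): Underside centre of a small black loupe, 37 mm across, 33 mm high, standing on the bench; a bystander.
- screwdriver_base (a point): Underside centre of a red-handled screwdriver, 191 mm long, lying on the bench; a bystander.

How it is judged (in metres and radians):
On the way, in this order (a step that is already met when the one before it is completed fails the run):
1. the block sits in the nest, blue disc up, let go, with the slide still out (less than 40 mm in) (horizontal distance between valve_centre and nest below 0.0045 m and z of valve_centre in the frame of nest between 0.019 and 0.025 m and angle between valve_centre's own z axis and vertical below 0.08 rad and angle between the x axis of valve_centre and the x axis of nest, either way round below 0.15 rad and value of joint slide below 0.04 m and contact force between the fingers and valve below 0.1 N), for 0.2 s.
2. the slide is fully home with the block seated in it (horizontal distance between valve_centre and nest below 0.0045 m and z of valve_centre in the frame of nest between 0.019 and 0.025 m and angle between valve_centre's own z axis and vertical below 0.08 rad and angle between the x axis of valve_centre and the x axis of nest, either way round below 0.15 rad and value of joint slide above 0.106 m), for 0.2 s.
3. the plunger is pressed to its stop over the seated block (all of step 2 and value of joint plunger above 0.0185 m), for 0.05 s.
At the end, for the whole second after the job is handed in: The block rests blue disc up in the nest (within 4.5 mm of its centre, on its floor, tilt under 0.08 rad, square within 0.15 rad), slide home (over 106 of 110 mm), plunger back up (within 3 mm); other block (15 mm), loupe and screwdriver (30 mm) not moved (all of step 2 and value of joint plunger below 0.003 m and linear speed of valve below 0.02 m/s and distance of valve_ready_centre from where it was at the start of the episode below 0.015 m and angle between valve_ready_centre's own z axis and vertical below 0.1 rad and distance of each of loupe_base, screwdriver_base from where it was at the start of the episode below 0.03 m); the robot touches nothing.
It fails at once if the plunger is pressed (over 6 mm) while the slide is not home (value of joint plunger above 0.006 m and value of joint slide below 0.1 m).
It fails at once if the block is dropped (over 0.6 m/s, not held) (linear speed of valve above 0.6 m/s and contact force between the fingers and valve below 0.1 N).
It fails at once if the other block is moved over 15 mm (distance of valve_ready_centre from where it was at the start of the episode above 0.015 m).
It fails at once if the loupe is moved over 30 mm (distance of loupe_base from where it was at the start of the episode above 0.03 m).
It fails at once if the screwdriver is moved over 30 mm (distance of screwdriver_base from where it was at the start of the episode above 0.03 m).
It also fails if it takes over 72 s, if anything falls off the work surface, if the arm or the gripper's body presses on something with over 40 N, if the wrist force passes 120 N, or if a joint passes its speed limit or range.

## Robot

A 6-joint arm with a two-finger parallel gripper is mounted at the origin on a cart in front of the work surface, level with it; the furniture and walls round the work are solid. World frame = base frame: x ahead of the robot, y to its left, z up, the work surface at z = 0. Lengths are in mm, angles in rad, forces in N, time in s.
With the tool pointing down it reaches from about 300 to 775 mm from the base axis. Payload 14.6 kg.
Tool frame: the origin (TCP) lies midway between the tips of the shut fingers; the grasp point (between the pads) lies 19 mm behind it; z points along the fingers, y is the direction in which the jaws open and shut (so a half turn about z gives the same grasp; the last joint's range is limited). The gripper opens to 94 mm and grips with 3 to 60 N. Pads are 16 mm wide; open, the fingers measure 119 mm over their backs; the gripper's body (75 mm by 177 mm) begins 78 mm behind the grasp point.
Start: joints at [1.219, 0.3, 1.521, -0, 1.321, -0.067], TCP at [154.529, 527.835, 205.446] pointing down, gripper open.
Joint ranges: [-3.03, 3.03], [-0.79, 2.21], [0.23, 2.52], [-1.04, 4.18], [0, 3.07], [-2.55, 2.55]. Speed limits (rad/s): [2.22, 2.22, 2.57, 3.14, 3.14, 3.14].

## Interface

Orientations are given as [roll, pitch, yaw] about the fixed x, y, z axes, in that order (R = Rz(yaw) Ry(pitch) Rx(roll)).
In Python, from cell import manip gives the robot as it stands.
- The arm moves only by the tool play_rows, never from a script. Its argument "commands" is a list of rows, each an object of numbers: "x", "y", "z": the shift along the tool's x, y, z in m; "wx", "wy", "wz": the turn, a rotation vector about the tool's x, y, z in degrees; "grip": the opening, from 0 (shut) to 1 (fully open). In form: [{"x": .., "y": .., "z": .., "wx": .., "wy": .., "wz": .., "grip": ..}, ...]. A call has 1 to 20 rows; each row shifts and turns the commanded pose from where the row before left it, along the tool's axes as they then stand; what a row does not reach is not made up. A row lasts 1/8 s, in which the tool goes at most 62.5 mm and 10.7 degrees, less where a joint would pass 70% of its speed; a pose out of reach is approached as far as the arm can. A call is refused whole if a number of a shift passes 0.0625 or a number of a turn 10.7, either way. A call with a gripper value outside its range is refused whole. The fingers move at their own pace and stop on an object; "squeeze" is the grip in N (left out, the last holds). Time passes only in rows, so rows that do not move let the fingers close. It gives the time, the measured TCP pose, the force and the opening at its end, in the units of the state.
- manip.read_state(): the state, without advancing time (a new reading comes with each control period).
- manip.camera(name): name is "scene" or "top" or "wrist"; returns (picture, depth): 384x512x3 uint8, red, green, blue; 384x512 float32, mm along the optical axis (not along the pixel's ray), 0 where there is no reading.
- manip.camera_info(name): a dict with "intrinsics" (3x3 intrinsics, pixels), "camera_from_world" (4x4, takes a point from world to camera coordinates); the wrist camera has in their place "tool_from_camera" (4x4, takes a point from camera to tool coordinates, whose origin is the TCP and whose axes are the flange's). Camera axes: x right, y up, looking along -z (the intrinsics and any distortion apply to the point x, -y, -z); pixel columns grow to the right and rows downward; lengths in mm; the calibration is good to about 2 mm. A picture is of the moment at which its call begins: read the wrist's pose just before it. camera_info takes no time and is no camera call.
- manip.sign_off(): hands the job in, once; it reports no verdict.
The state is a dict: "clock": time; "joints": joint angles; "qd": joint speeds; "effort": joint torques, N m; "eef_pos": TCP position; "eef_rot": TCP orientation; "wrist_force": force on the tool from outside, world axes, zero at the start; "moment": the same for the moment, N m; "finger_gap": finger opening in mm.
Only numpy, scipy, OpenCV 4.12 (cv2) and the standard library are available. Lean on these libraries where they do the work, as an engineer would, in place of code of your own. Each camera call takes 0.05 s, during which the arm holds its last target.

## Working session

There is one attempt and no reset: what is moved stays moved. The work goes in short steps, Python scripts to look and compute and a tool call to move; the robot and the scene stay as the last step left them, time stands still between calls to the robot, and variables do not carry over. Pictures are saved under pics/ and viewed, and the job is handed in when it is done.

Besides the shell and the picture viewer there is one more tool, called after ">>>" as a command line: name --argument value ..., lists and objects as JSON in quotes. play_rows: Moves the arm, as the interface text tells. Its arguments: {"type":"object","properties":{"commands":{"type":"array"},"squeeze":{"type":"number"}},"required":["commands"]}

```bash
ls; mkdir -p pics; cat > h.py <<'E'
import numpy as np, cv2
from cell import manip
def save(n,im): cv2.imwrite('pics/'+n+'.png',cv2.cvtColor(im,cv2.COLOR_RGB2BGR))
E
python3 - <<'E'
from h import *
print(manip.read_state())
for n in ("scene","top","wrist"):
    p,d=manip.camera(n); save(n+'0',p); np.savez('pics/'+n+'0.npz',p=p,d=d)
    print(n,manip.camera_info(n))
E
```

```text
pics
{'clock': 0.0, 'joints': array([ 1.21941893e+00,  3.00484730e-01,  1.52155642e+00,  3.30123088e-05,
        1.32065703e+00, -6.65895539e-02]), 'qd': array([ 6.79388877e-04,  1.32355857e-03, -2.06736660e-03,  1.59959602e-03,
       -1.71035423e-03, -3.65695341e-05]), 'effort': array([ 4.86344979e-04, -5.31816101e+01, -3.52739990e+01,  7.09330221e-02,
        2.43671058e-02, -1.31118859e-04]), 'eef_pos': array([154.43050873, 527.62330275, 204.88927451]), 'eef_rot': array([-3.14049171e+00, -1.05467004e-04,  2.85679657e+00]), 'wrist_force': array([ 0.19346235, -0.38130604, -0.1790252 ]), 'moment': array([-0.00033006, -0.00829812, -0.05918982]), 'finger_gap': 93.98143724631522}
scene {'intrinsics': array([[370.75521155,   0.        , 259.78211616],
       [  0.        , 370.75521155, 194.31520897],
       [  0.        ,   0.        ,   1.        ]]), 'camera_from_world': array([[-8.53220937e-01, -5.20954464e-01, -2.49094116e-02,
         5.55502044e+02],
       [ 2.56940595e-01, -4.61420689e-01,  8.49159866e-01,
        -1.71995286e+02],
       [-4.53867340e-01,  7.18120738e-01,  5.2
[... 500 characters left out ...]
1.60763311e-01,  7.79432148e-04,  9.86992680e-01,
        -1.00783142e+03],
       [ 0.00000000e+00,  0.00000000e+00,  0.00000000e+00,
         1.00000000e+00]])}
wrist {'intrinsics': array([[319.57138631,   0.        , 254.21708456],
       [  0.        , 319.57138631, 196.850935  ],
       [  0.        ,   0.        ,   1.        ]]), 'tool_from_camera': array([[ 1.53508634e-03,  9.66553042e-01,  2.56462201e-01,
         7.38631772e+01],
       [ 9.99998465e-01, -1.70030473e-03,  4.22482251e-04,
        -2.05365633e-01],
       [ 8.44415398e-04,  2.56461159e-01, -9.66554169e-01,
        -1.78679687e+02],
       [ 0.00000000e+00,  0.00000000e+00,  0.00000000e+00,
         1.00000000e+00]])}
```

View pics/scene0.png

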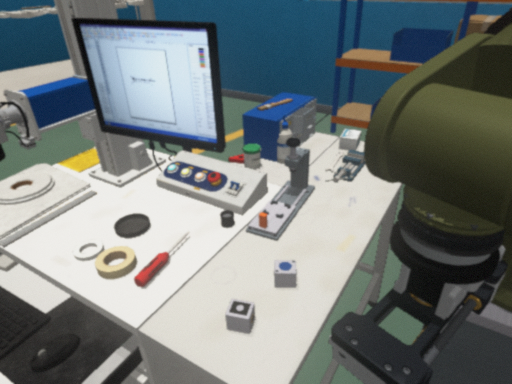

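View pics/top0.png

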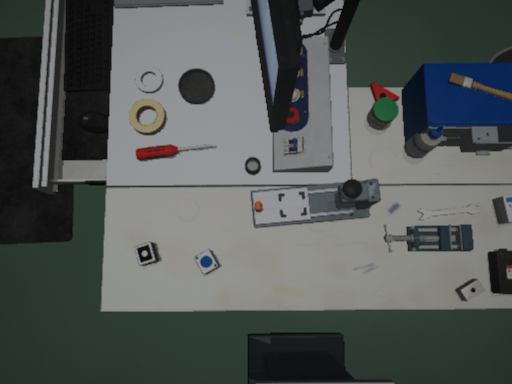

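View pics/wrist0.png

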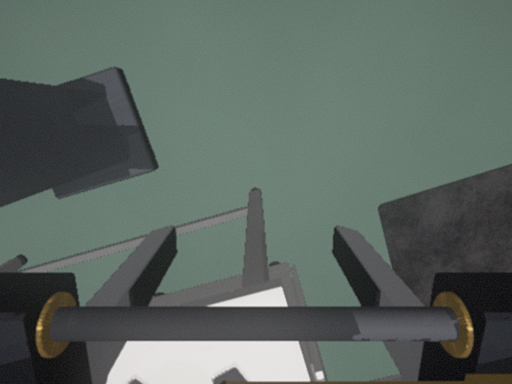

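```bash
cat >> h.py <<'E'
def ray(name,uv):
    I=manip.camera_info(name);K=I['intrinsics'];T=I['camera_from_world']
    d=np.array([(uv[0]-K[0,2])/K[0,0],-(uv[1]-K[1,2])/K[1,1],-1.])
    R=T[:3,:3];return -R.T@T[:3,3],R.T@d
def onz(name,uv,z):
    o,d=ray(name,uv);return o+d*(z-o[2])/d[2]
def proj(name,P):
    I=manip.camera_info(name);K=I['intrinsics'];T=I['camera_from_world']
    c=T[:3,:3]@np.array(P,float)+T[:3,3]
    return K[0,2]+K[0,0]*c[0]/-c[2],K[1,2]-K[1,1]*c[1]/-c[2]
E
python3 - <<'E'
from h import *
t=np.load('pics/top0.npz')['p'];d=np.load('pics/top0.npz')['d']
a=cv2.resize(t[170:290,120:270],None,fx=5,fy=5,interpolation=cv2.INTER_CUBIC);save('a',a)
b=cv2.resize(t[165:235,240:390],None,fx=5,fy=5,interpolation=cv2.INTER_CUBIC);save('b',b)
s=np.load('pics/scene0.npz')['p']
c=cv2.resize(s[130:340,200:330],None,fx=3,fy=3,interpolation=cv2.INTER_CUBIC)[:600];save('c',c)
for n,uv,z in [('up',(146,254),44),('rdy',(206,262),44),('loupe',(253,165),33),('sd',(155,153),15),('tab',(258,206),62),('nest',(294,205),22),('plg',(352,189),185)]:
    o,r=ray('top',uv); print(n,onz('top',uv,z).round(1),'depthpt',(o+r*d[uv[1],uv[0]]).round(1))
E
```

```text
up [442.8 406.1  44. ] depthpt [442.7 405.5  46.9]
rdy [423.6 268.8  44. ] depthpt [423.6 268.7  44.8]
loupe [652.1 159.4  33. ] depthpt [654.6 159.3  23. ]
sd [688.5 397.7  15. ] depthpt [685.7 395.5  25.1]
tab [549.  149.2  62. ] depthpt [548.8 149.2  63. ]
nest [556.5  62.8  22. ] depthpt [556.9  62.6  19.6]
plg [564.1 -38.8 185. ] depthpt [564.4 -39.2 183.4]
```

View pics/a.png

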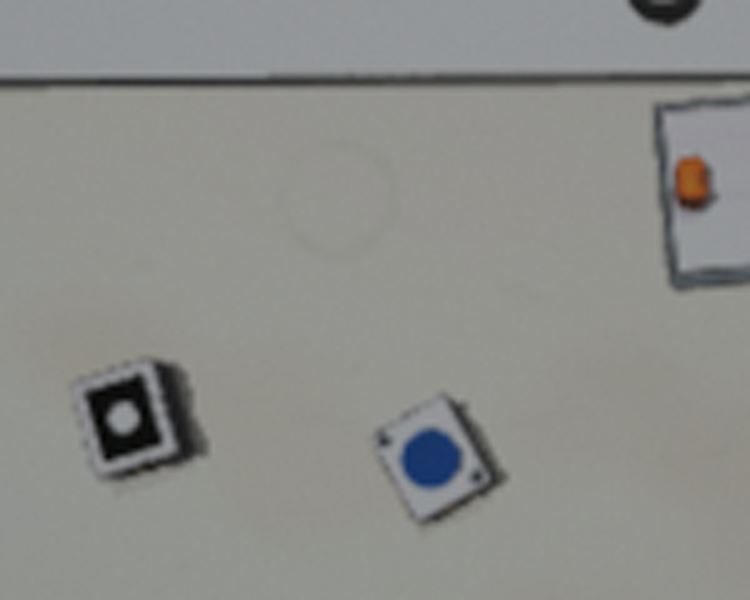

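View pics/b.png

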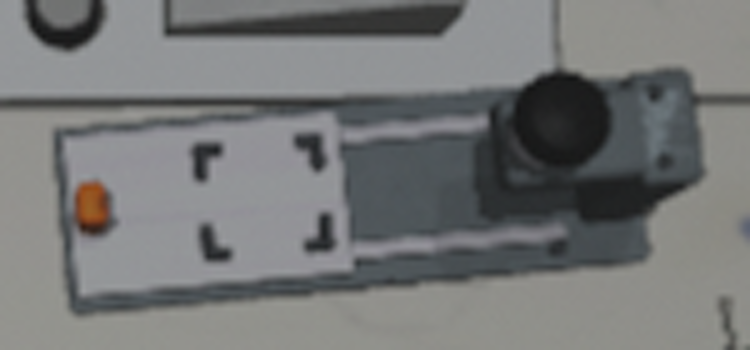

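View pics/c.png

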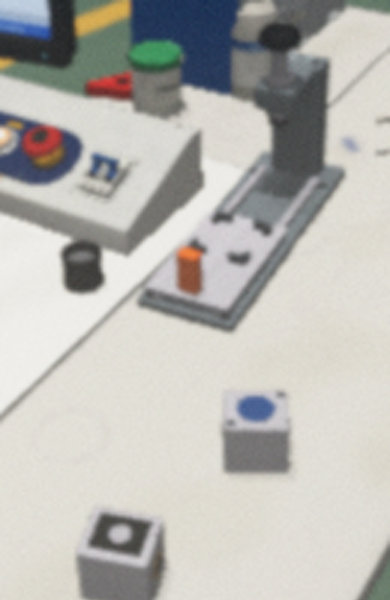

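```bash
cat > m.py <<'E'
from h import *
def blobs(name,p,mask,box,zs,minA=5):
    m=np.zeros(mask.shape,np.uint8);x0,y0,x1,y1=box;m[y0:y1,x0:x1]=mask[y0:y1,x0:x1]
    n,l,s,c=cv2.connectedComponentsWithStats(m)
    for i in range(1,n):
        if s[i,4]>=minA: print(name,'area',s[i,4],'uv',c[i].round(2),'xyz',onz(name,c[i],zs).round(1))
if __name__=='__main__':
    for nm in('top','scene'):
        p=np.load(f'pics/{nm}0.npz')['p'];h=cv2.cvtColor(p,cv2.COLOR_RGB2HSV).astype(int);H,S,V=h[...,0],h[...,1],h[...,2]
        full={'top':((185,240,225,280),(130,240,160,268),(245,195,270,220),(272,188,312,222),(335,172,368,205)),'scene':((270,255,300,275),(225,295,260,320),(255,205,275,230),(260,190,300,225),(280,130,305,150))}[nm]
        print('blue');blobs(nm,p,(S>100)&(abs(H-110)<15),full[0],44)
        print('black gasket');blobs(nm,p,(V<90),full[1],44)
        print('tab');blobs(nm,p,(S>110)&(H<20),full[2],62 if nm=='top' else 42)
        print('locators');blobs(nm,p,(V<95),full[3],30)
        print('plunger');blobs(nm,p,(V<60),full[4],182)
        o,_=ray(nm,(0,0));print('cam',o)
E
python3 m.py
```

```text
blue
top area 99 uv [205.75 261.19] xyz [425.4 269.4  44. ]
black gasket
top area 119 uv [153.95 254.06] xyz [442.6 387.9  44. ]
top area 145 uv [144.19 253.04] xyz [445.1 410.3  44. ]
tab
top area 50 uv [257.72 205.94] xyz [549.1 149.8  62. ]
locators
top area 6 uv [275.5 189. ] xyz [594.1 106.6  30. ]
top area 8 uv [285.5 188. ] xyz [596.3  82.8  30. ]
top area 8 uv [309.5 188.5] xyz [594.6  25.9  30. ]
top area 25 uv [302.   194.44] xyz [580.4  44.1  30. ]
top area 22 uv [280.18 196.18] xyz [576.7  95.8  30. ]
top area 51 uv [310.08 201.8 ] xyz [562.7  25.5  30. ]
top area 24 uv [304.   211.92] xyz [538.7  40.5  30. ]
top area 25 uv [281.84 213.56] xyz [535.2  92.7  30. ]
top area 31 uv [303.97 220.45] xyz [518.5  41.2  30. ]
plunger
top area 551 uv [349.69 193.48] xyz [555.4 -34.4 182. ]
cam [ 398.64381134  170.20480469 1085.91084501]
blue
scene area 56 uv [284.95 265.73] xyz [423.7 268.9  44. ]
black gasket
scene area 95 uv [239.43 307.83] xyz [443.5 410.1  44. ]
tab
scene area 90 uv [262.6  218.81] xyz [553.  145.1  42. ]
locators
scene area 47 uv [294.11 191.85] xyz [551.4 -25.7  30. ]
scene area 5 uv [274. 202.] xyz [575.2  48.3  30. ]
scene area 7 uv [287.43 205.43] xyz [535.4  45.3  30. ]
scene area 6 uv [279.33 215.83] xyz [531.   98.4  30. ]
plunger
scene area 89 uv [292.82 141.85] xyz [559.6 -26.4 182. ]
cam [154.11957577 786.0210335  583.02576224]
```

>>> play_rows --commands '[{"x": -0.039, "y": -0.0039, "z": 0.0069}, {"x": -0.039, "y": -0.0039, "z": 0.0069}, {"x": -0.039, "y": -0.0039, "z": 0.0069}, {"x": -0.039, "y": -0.0039, "z": 0.0069}, {"x": -0.039, "y": -0.0039, "z": 0.0069}, {"x": -0.039, "y": -0.0039, "z": 0.0069}, {"x": -0.039, "y": -0.0039, "z": 0.0069}, {"x": -0.039, "y": -0.0039, "z": 0.0069}, {"wz": 9.4}, {"wz": 9.4}, {"wz": 9.4}, {"wz": 9.4}, {"wz": 9.4}, {"wz": 9.4}, {}]'

```text
$.commands[0]: bad value
```

```bash
cat >> h.py <<'E'
from scipy.spatial.transform import Rotation as Rot
def tool(s=None):
    s=s or manip.read_state(); return Rot.from_euler('xyz',s['eef_rot']).as_matrix(),np.array(s['eef_pos'])
def st(log=True):
    s=manip.read_state()
    R,p=tool(s);print('t',round(s['clock'],2),'j',np.round(s['joints'],3),'p',p.round(1),'rpy',np.round(s['eef_rot'],3),'F',np.round(s['wrist_force'],1),'gap',round(s['finger_gap'],1))
    if log:
        with open('fk.txt','a') as f: f.write(' '.join(map(str,list(s['joints'])+list(p)+list(s['eef_rot'])))+'\n')
    return s
def wray(uv,R,p):
    I=manip.camera_info('wrist');K=I['intrinsics'];T=I['tool_from_camera']
    d=np.array([(uv[0]-K[0,2])/K[0,0],-(uv[1]-K[1,2])/K[1,1],-1.])
    return R@T[:3,3]+p, R@(T[:3,:3]@d)
def wonz(uv,R,p,z):
    o,d=wray(uv,R,p); return o+d*(z-o[2])/d[2]
E
python3 - <<'E'
from h import *
s=st(); p,d=manip.camera('wrist'); save('w1',p); np.savez('pics/w1.npz',p=p,d=d,pos=s['eef_pos'],rot=s['eef_rot'])
E
```

```text
t 0.15 j [ 1.219  0.3    1.521  0.     1.321 -0.067] p [154.5 527.7 205. ] rpy [-3.141 -0.     2.857] F [ 0.4  0.6 -0.2] gap 94.2
```

View pics/w1.png

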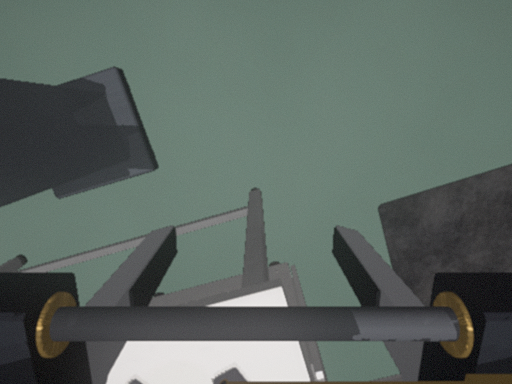

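>>> play_rows --commands '[{"x": -0.039, "y": -0.0039, "z": 0.0069, "wx": 0, "wy": 0, "wz": 0, "grip": 1}, {"x": -0.039, "y": -0.0039, "z": 0.0069, "wx": 0, "wy": 0, "wz": 0, "grip": 1}, {"x": -0.039, "y": -0.0039, "z": 0.0069, "wx": 0, "wy": 0, "wz": 0, "grip": 1}, {"x": -0.039, "y": -0.0039, "z": 0.0069, "wx": 0, "wy": 0, "wz": 0, "grip": 1}, {"x": -0.039, "y": -0.0039, "z": 0.0069, "wx": 0, "wy": 0, "wz": 0, "grip": 1}, {"x": -0.039, "y": -0.0039, "z": 0.0069, "wx": 0, "wy": 0, "wz": 0, "grip": 1}, {"x": -0.039, "y": -0.0039, "z": 0.0069, "wx": 0, "wy": 0, "wz": 0, "grip": 1}, {"x": -0.039, "y": -0.0039, "z": 0.0069, "wx": 0, "wy": 0, "wz": 0, "grip": 1}, {"x": 0, "y": 0, "z": 0, "wx": 0, "wy": 0, "wz": 9.4, "grip": 1}, {"x": 0, "y": 0, "z": 0, "wx": 0, "wy": 0, "wz": 9.4, "grip": 1}, {"x": 0, "y": 0, "z": 0, "wx": 0, "wy": 0, "wz": 9.4, "grip": 1}, {"x": 0, "y": 0, "z": 0, "wx": 0, "wy": 0, "wz": 9.4, "grip": 1}, {"x": 0, "y": 0, "z": 0, "wx": 0, "wy": 0, "wz": 9.4, "grip": 1}, {"x": 0, "y": 0, "z": 0, "wx": 0, "wy": 0, "wz": 9.4, "grip": 1}, {"x": 0, "y": 0, "z": 0, "wx": 0, "wy": 0, "wz": 0, "grip": 1}]'

```text
clock: 2.08
eef_pos: [445.2, 410.2, 150.1]
eef_rot: [-3.141, 0.0, 1.873]
wrist_force: [-0.5, -0.2, -0.2]
finger_gap: 94.2
```

```bash

python3 - <<'E'
from h import *
s=st(); p,d=manip.camera('wrist'); save('w2',p); np.savez('pics/w2.npz',p=p,d=d,pos=s['eef_pos'],rot=s['eef_rot'])
E
```

```text
t 2.08 j [0.684 0.47  1.419 0.    1.253 0.381] p [445.2 410.2 150.1] rpy [-3.141  0.     1.873] F [-0.5 -0.2 -0.2] gap 94.2
```

View pics/w2.png

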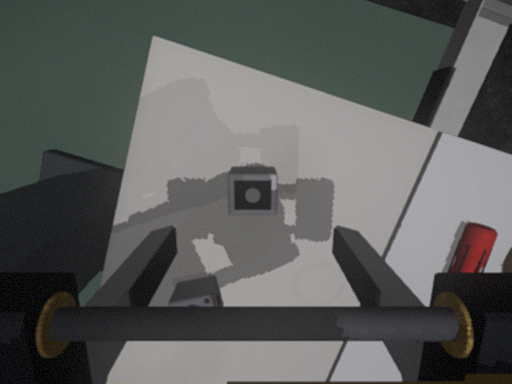

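```bash

python3 - <<'E'
from h import *
z=np.load('pics/w2.npz');p=z['p'];d=z['d']
save('w2z',cv2.resize(p[155:230,215:290],None,fx=8,fy=8,interpolation=cv2.INTER_CUBIC))
R=Rot.from_euler('xyz',z['rot']).as_matrix()
g=cv2.cvtColor(p,cv2.COLOR_RGB2GRAY)[155:230,215:290]
m=np.zeros((75,75),np.uint8); m[:]=(g<50)
n,l,s,c=cv2.connectedComponentsWithStats(m)
for i in range(1,n):
    if s[i,4]>150:
        cn,_=cv2.findContours((l==i).astype(np.uint8),cv2.RETR_EXTERNAL,cv2.CHAIN_APPROX_NONE)
        r=cv2.minAreaRect(cn[0]); print(s[i],c[i]+[215,155],r)
        b=cv2.boxPoints(r)+[215,155]; P=np.array([wonz(q,R,z['pos'],44) for q in b]); print(P.round(1),P.mean(0)); e=np.diff(P[:3],axis=0); print(np.linalg.norm(e,axis=1),np.degrees(np.arctan2(e[:,1],e[:,0])))
print(R@[0,1,0], d[195,253])
E
```

```text
[ 20  26  36  28 748] [251.85695187 194.87967914] ((37.5, 39.5), (27.0, 35.0), 90.0)
[[424.8 417.5  44. ]
 [455.2 427.1  44. ]
 [463.2 402.7  44. ]
 [432.1 392.9  44. ]] [443.84167095 410.04105436  44.        ]
[31.85068618 25.66548273] [ 17.43606115 -71.8463309 ]
[ 9.54564437e-01  2.98004438e-01 -3.01531291e-04] 293.76
```

View pics/w2z.png

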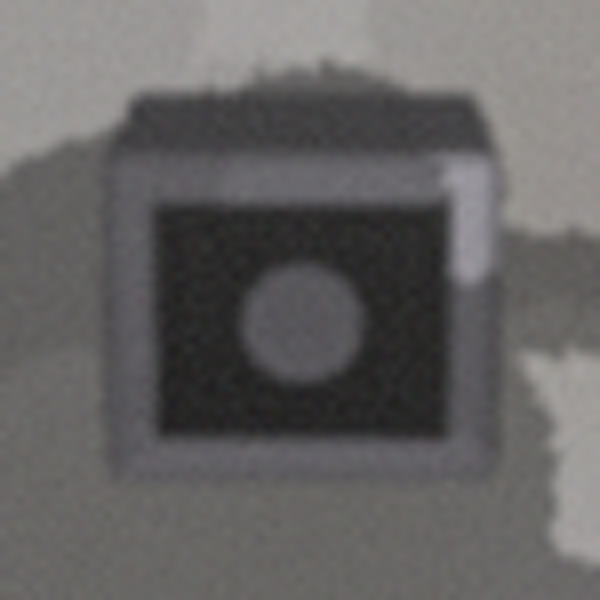

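>>> play_rows --commands '[{"x": 0, "y": 0, "z": -0.02, "wx": 0, "wy": -10, "wz": 0, "grip": 1}, {"x": 0, "y": 0, "z": 0, "wx": 0, "wy": -10, "wz": 0, "grip": 1}, {"x": 0, "y": 0, "z": 0, "wx": 0, "wy": 0, "wz": 0, "grip": 1}]'

```text
clock: 2.5
eef_pos: [444.1, 411.6, 169.0]
eef_rot: [-3.139, 0.35, 1.879]
wrist_force: [0.2, -0.4, -0.2]
finger_gap: 94.1
```

```bash

python3 - <<'E'
from h import *
st()
E
cat > fit.py <<'E'
from h import *
from scipy.optimize import least_squares
D=np.loadtxt('fk.txt')
def RR(j,s4=1):
    E=lambda a,t:Rot.from_euler(a,t).as_matrix()
    return E('z',j[0])@E('y',j[1]+j[2])@E('z',s4*j[3])@E('y',j[4])@E('z',np.pi/2+j[5])
def fk(j,q,s4=1):
    a,zs,L2,L3,dl,Lt=q
    Rm=RR(j,s4)
    r=a+L2*np.sin(j[1])+L3*np.sin(j[1]+j[2])+dl*np.cos(j[1]+j[2]); z=zs+L2*np.cos(j[1])+L3*np.cos(j[1]+j[2])-dl*np.sin(j[1]+j[2])
    return np.array([r*np.cos(j[0]),r*np.sin(j[0]),z])+Lt*Rm[:,2],Rm
if __name__=='__main__':
    for s4 in(1,-1):
        for r in D: print(s4,np.abs(RR(r[:6],s4)-Rot.from_euler('xyz',r[9:]).as_matrix()).max().round(4),end=' ')
        f=lambda q:np.concatenate([fk(r[:6],q,s4)[0]-r[6:9] for r in D]+[(np.array(q)-[0,400,450,450,0,300])*.003])
        o=least_squares(f,[0,400,450,450,0,300]);print(o.x.round(1),np.abs(o.fun[:-6]).max())
        np.save('q.npy',o.x) if s4==1 else 0
E
python3 fit.py
```

```text
t 2.5 j [ 0.82   0.569  1.264 -0.303  1.492  0.564] p [444.1 411.6 169. ] rpy [-3.139  0.35   1.879] F [ 0.2 -0.4 -0.2] gap 94.1
1 0.0 1 0.0 1 0.0 [ -41.1  -36.   332.6  458.1 -190.2  148.2] 34.2254641014041
-1 0.0 -1 0.0 -1 0.4878 [-139.8 -656.   112.2  483.1 -747.6 -146.4] 33.87738846109187
```

```bash
cat > fit.py <<'E'
from h import *
D=np.loadtxt('fk.txt')
E=lambda a,t:Rot.from_euler(a,t).as_matrix()
def RR(j): return E('z',j[0])@E('y',j[1]+j[2])@E('z',j[3])@E('y',j[4])@E('z',np.pi/2+j[5])
def A(j):
    R1=E('z',j[0]);R2=R1@E('y',j[1]);R3=R1@E('y',j[1]+j[2])
    # a, zs, L2, L3, dl, Lt
    return np.stack([R1[:,0],R1[:,2],R2[:,2],R3[:,2],R3[:,0],RR(j)[:,2]],1)
def fk(j,q): return A(j)@q,RR(j)
def fit(pr=np.array([0,400,450,450,0,300.]),w=.01):
    D=np.loadtxt('fk.txt')
    M=np.vstack([A(r[:6]) for r in D]+[w*np.eye(6)]);b=np.concatenate([r[6:9] for r in D]+[w*pr])
    q=np.linalg.lstsq(M,b,rcond=None)[0]; return q,(M@q-b)[:-6]
if __name__=='__main__':
    q,r=fit();print(q.round(1),np.abs(r).max());np.save('q.npy',q)
E
python3 fit.py
```

```text
[ -37.4  -12.7  334.7  460.2 -166.2  149.7] 34.369182496382564
```

```bash
sed -i 's/RR(j)\[:,2\]\],1)/RR(j)[:,2],R1[:,1]],1)/; s/0,300.\])/0,300.,36.6])/; s/eye(6)/eye(7)/; s/\[:-6\]/[:-7]/' fit.py; python3 fit.py
```

```text
[-3.000e-01  2.273e+02  4.246e+02  4.493e+02  4.660e+01  2.712e+02
  3.670e+01] 0.19199501663405272
```

```bash
cat > ik.py <<'E'
from fit import *
from scipy.optimize import least_squares
lo=np.array([-3.03,-.79,.23,-1.04,0,-2.55]);hi=np.array([3.03,2.21,2.52,4.18,3.07,2.55])
q=np.load('q.npy')
def Rt(head,tilt,ysign=1):
    # tool z tilted by tilt (deg) from down towards bearing head; y = horizontal, bearing head+90*ysign
    h=np.array([np.cos(np.radians(head)),np.sin(np.radians(head)),0]);u=np.array([0,0,1.])
    t=np.radians(tilt);z=np.sin(t)*h-np.cos(t)*u; y=ysign*np.array([-h[1],h[0],0]);return np.stack([np.cross(y,z),y,z],1)
def ik(p,R,seed):
    def f(j):
        P,Q=fk(j,q);return np.concatenate([(P-p)/100,(Q-R).ravel()])
    o=least_squares(f,np.clip(seed,lo+1e-3,hi-1e-3),bounds=(lo,hi));return o.x,np.abs(o.fun).max()
def show(n,c,head,tilt,ys,back,seed):
    R=Rt(head,tilt,ys);p=np.array(c)+(19-back)*R[:,2]
    j,e=ik(p,R,seed);print(n,'tcp',p.round(1),'j',j.round(2),'margin',np.minimum(j-lo,hi-j).min().round(2),'err',e.round(3));return j
if __name__=='__main__':
    s=[0.82,0.569,1.264,-0.303,1.492,0.564]
    j=show('pick',[444,410,22],-72.6,45,1,5,s)
    j=show('pickup',[444,410,112],-72.6,45,1,5,j)
    j=show('rot',[444,410,112],107.4,45,-1,5,j)
    for X in(400,430,460):
      for b in(5,10,20):
        Y=(130 if X<450 else 250)
        print(X,b)
        k=show(' set out',[X,Y,20],b,45,-1,5,j)
        for t in(30,45,60):k=show(' regr in %d'%t,[X,Y,20],b+180,t,1,7,k)
    for t in(30,45,60):
        k=show('nest %d'%t,[557.7,68.3,44],4,t,-1,7,j)
        k=show('nestup %d'%t,[557.7,68.3,104],4,t,-1,7,k)
E
python3 ik.py
```

```text
pick tcp [447.  400.6  12.1] j [ 0.93  0.94  1.18 -0.61  1.55  0.81] margin 0.43 err 0.0
pickup tcp [447.  400.6 102.1] j [ 0.93  0.82  1.17 -0.61  1.66  0.73] margin 0.43 err 0.0
rot tcp [441.  419.4 102.1] j [ 0.38  0.53  1.67  0.91  1.1  -0.43] margin 0.85 err 0.0
400 5
 set out tcp [409.9 130.9  10.1] j [ 0.33  0.28  2.47  3.58  0.42 -1.8 ] margin 0.05 err 0.0
 regr in 30 tcp [394.  129.5   9.6] j [ 0.23  0.27  2.39  4.01  0.   -2.27] margin 0.0 err 0.952
 regr in 45 tcp [391.5 129.3  11.5] j [ 0.23  0.28  2.4   4.02  0.   -2.27] margin 0.0 err 1.151
 regr in 60 tcp [389.6 129.1  14. ] j [ 0.23  0.27  2.4   4.03  0.   -2.26] margin 0.0 err 1.308
400 10
 set out tcp [409.7 131.7  10.1] j [ 0.27  0.27  2.49  3.31  0.41 -1.66] margin 0.03 err 0.0
 regr in 30 tcp [394.1 129.    9.6] j [ 0.23  0.27  2.39  3.76  0.   -2.13] margin 0.0 err 0.957
 regr in 45 tcp [391.6 128.5  11.5] j [ 0.23  0.28  2.4   3.81  0.   -2.18] margin 0.0 err 1.156
 regr in 60 tcp [389.8 128.2  14. ] j [ 0.23  0.27  2.4   3.86  0.   -2.22] margin 0.0 err 1.314
400 20
 set out tcp [409.3 133.4  10.1] j [ 0.13  0
[... 2521 characters left out ...]
 0.43  0.4   2.19  4.01  0.   -2.34] margin 0.0 err 1.226
 regr in 60 tcp [450.2 246.4  14. ] j [ 0.43  0.39  2.2   4.03  0.   -2.34] margin 0.0 err 1.385
nest 30 tcp [563.7  68.7  33.6] j [0.05 0.37 2.01 0.04 0.25 1.52] margin 0.25 err 0.0
nestup 30 tcp [563.7  68.7  93.6] j [0.05 0.25 1.98 0.02 0.39 1.54] margin 0.39 err 0.0
nest 45 tcp [566.2  68.9  35.5] j [ 0.05  0.38  2.15  3.06  0.17 -1.51] margin 0.17 err 0.0
nestup 45 tcp [566.2  68.9  95.5] j [ 0.05  0.23  2.14  2.21  0.02 -0.65] margin 0.02 err 0.0
nest 60 tcp [568.1  69.   38. ] j [ 0.05  0.48  2.24  3.11  0.63 -1.56] margin 0.28 err 0.0
nestup 60 tcp [568.1  69.   98. ] j [ 0.05  0.3   2.25  3.1   0.46 -1.54] margin 0.27 err 0.0
```

```bash
cat > p1.py <<'E'
from ik import *
s=[0.82,0.569,1.264,-0.303,1.492,0.564]
B=[444,410]
j=show('pick45',B+[22],-72.6,45,1,5,s)
j=show('rot',B+[112],107.4,45,-1,5,j)
j=show('set45',B+[20],107.4,45,-1,5,j)
j=show('regr60',B+[20],-72.6,60,1,7,s)
j=show('up',B+[120],-72.6,60,1,7,j)
for t in (40,20,0): j=show('r%d'%t,B+[140],-72.6,t,1,7,j)
j=show('r-30',B+[140],107.4,30,-1,7,j)
for a in range(1,11):
    f=a/10; j=show('tr%d'%a,[444+f*113.7,410-f*341.7,140-f*36],107.4-103.4*f,30,-1,7,j)
j=show('nest',[557.7,68.3,44],4,30,-1,7,j)
E
python3 p1.py
```

```text
pick45 tcp [447.  400.6  12.1] j [ 0.93  0.94  1.18 -0.61  1.55  0.81] margin 0.43 err 0.0
rot tcp [441.  419.4 102.1] j [ 0.38  0.53  1.67  0.91  1.1  -0.43] margin 0.85 err 0.0
set45 tcp [441.  419.4  10.1] j [ 0.38  0.69  1.68  0.99  1.   -0.59] margin 0.84 err 0.0
regr60 tcp [447.1 400.1  14. ] j [ 0.98  1.08  1.06 -0.76  1.76  0.83] margin 0.28 err 0.0
up tcp [447.1 400.1 114. ] j [ 0.98  0.93  1.07 -0.78  1.85  0.74] margin 0.26 err 0.0
r40 tcp [446.3 402.6 130.8] j [ 0.91  0.74  1.19 -0.56  1.65  0.69] margin 0.48 err 0.0
r20 tcp [445.2 406.1 128.7] j [ 0.81  0.6   1.32 -0.31  1.41  0.59] margin 0.73 err 0.0
r0 tcp [444. 410. 128.] j [ 0.68  0.49  1.44 -0.    1.21  0.38] margin 1.04 err 0.0
r-30 tcp [442.2 415.7 129.6] j [ 0.47  0.44  1.6   0.59  1.08 -0.11] margin 0.92 err 0.0
tr1 tcp [454.6 381.8 126. ] j [ 0.41  0.39  1.69  0.61  0.99 -0.03] margin 0.83 err 0.0
tr2 tcp [467.1 347.7 122.4] j [0.36 0.34 1.76 0.62 0.91 0.06] margin 0.76 err 0.0
tr3 tcp [479.5 313.3 118.8] j [0.31 0.3  1.83 0.62 0.82 0.16] margin 0.69 err 0.0
tr4 tcp [491.9 278.8 115.2] j [0.26 0.27 1.88 0.62 0.74 0.27] margin 0.64 err 0.0
tr5 tcp [504.2 244.1 111.6] j [0.22 0.24 1.93 0.59 0.66 0.4 ] margin 0.59 err 0.0
tr6 tcp [516.4 209.2 108. ] j [0.18 0.23 1.96 0.55 0.58 0.55] margin 0.56 err 0.0
tr7 tcp [528.5 174.3 104.4] j [0.14 0.22 1.98 0.48 0.51 0.73] margin 0.51 err 0.0
tr8 tcp [540.4 139.1 100.8] j [0.11 0.22 1.99 0.37 0.45 0.96] margin 0.45 err 0.0
tr9 tcp [552.1 104.   97.2] j [0.08 0.23 1.99 0.21 0.41 1.23] margin 0.41 err 0.0
tr10 tcp [563.7  68.7  93.6] j [0.05 0.25 1.98 0.02 0.39 1.54] margin 0.39 err 0.0
nest tcp [563.7  68.7  33.6] j [0.05 0.37 2.01 0.04 0.25 1.52] margin 0.25 err 0.0
```

>>> play_rows --commands '[{"x": 0, "y": 0, "z": 0, "wx": 0, "wy": -8.3, "wz": 0, "grip": 1}, {"x": 0, "y": 0, "z": 0, "wx": 0, "wy": -8.3, "wz": 0, "grip": 1}, {"x": 0, "y": 0, "z": 0, "wx": 0, "wy": -8.4, "wz": 0, "grip": 1}, {"x": 0, "y": 0, "z": 0, "wx": 0, "wy": 0, "wz": 0, "grip": 1}, {"x": 0, "y": 0, "z": 0, "wx": 0, "wy": 0, "wz": 0, "grip": 1}]'

```text
clock: 3.12
eef_pos: [445.7, 409.8, 170.5]
eef_rot: [-3.141, 0.781, 1.873]
wrist_force: [0.1, -0.3, 0.8]
finger_gap: 94.0
```

```bash
cat > go.py <<'E'
from ik import *
import sys
def go(c,head,tilt,ys,back):
    s=st();R,p=tool(s);Rg=Rt(head,tilt,ys);g=np.array(c)+(19-back)*Rg[:,2]
    print('rotvec deg (tool)',np.degrees(Rot.from_matrix(R.T@Rg).as_rotvec()).round(2))
    print('shift mm in current axes',(R.T@(g-p)).round(1),'| in goal axes',(Rg.T@(g-p)).round(1))
if __name__=='__main__':
    a=list(map(float,sys.argv[1:])); go(a[:3],*a[3:])
E
python3 go.py 444 410 22 -72.6 45 1 5; python3 fit.py
```

```text
t 3.12 j [ 0.937  0.754  1.108 -0.615  1.769  0.666] p [445.7 409.8 170.5] rpy [-3.141  0.781  1.873] F [ 0.1 -0.3  0.8] gap 94.0
rotvec deg (tool) [-0.11 -0.27 -0.05]
shift mm in current axes [104.9  -1.4 119. ] | in goal axes [105.5  -1.6 118.5]
[-4.000e-01  2.264e+02  4.245e+02  4.492e+02  4.590e+01  2.708e+02
  3.660e+01] 0.1655964014199185
```

>>> play_rows --commands '[{"x": 0.035, "y": -0.0005, "z": 0, "wx": 0, "wy": -0.3, "wz": 0, "grip": 1}, {"x": 0.035, "y": -0.0005, "z": 0, "wx": 0, "wy": 0, "wz": 0, "grip": 1}, {"x": 0.0355, "y": -0.0005, "z": 0, "wx": 0, "wy": 0, "wz": 0, "grip": 1}, {"x": 0, "y": 0, "z": 0.03, "wx": 0, "wy": 0, "wz": 0, "grip": 1}, {"x": 0, "y": 0, "z": 0.03, "wx": 0, "wy": 0, "wz": 0, "grip": 1}, {"x": 0, "y": 0, "z": 0.02, "wx": 0, "wy": 0, "wz": 0, "grip": 1}, {"x": 0, "y": 0, "z": 0.0, "wx": 0, "wy": 0, "wz": 0, "grip": 1}, {"x": 0, "y": 0, "z": 0, "wx": 0, "wy": 0, "wz": 0, "grip": 1}]'

```text
clock: 4.12
eef_pos: [439.1, 427.1, 40.5]
eef_rot: [3.14, 0.788, 1.871]
wrist_force: [-0.0, 0.9, -0.0]
finger_gap: 94.0
```

```bash
python3 go.py 444 410 22 -72.6 45 1 5; python3 - <<'E'
from h import *
p,d=manip.camera('scene'); save('s3',cv2.resize(p[200:384,150:400],None,fx=3,fy=3))
p,d=manip.camera('wrist'); save('w3',p)
E
```

```text
t 4.12 j [ 0.961  0.932  1.118 -0.597  1.63   0.793] p [439.1 427.1  40.5] rpy [3.14  0.788 1.871] F [-0.   0.9 -0. ] gap 94.0
rotvec deg (tool) [-0.04  0.14 -0.16]
shift mm in current axes [ 0.7 -0.4 39.7] | in goal axes [ 0.6 -0.4 39.7]
```

View pics/s3.png

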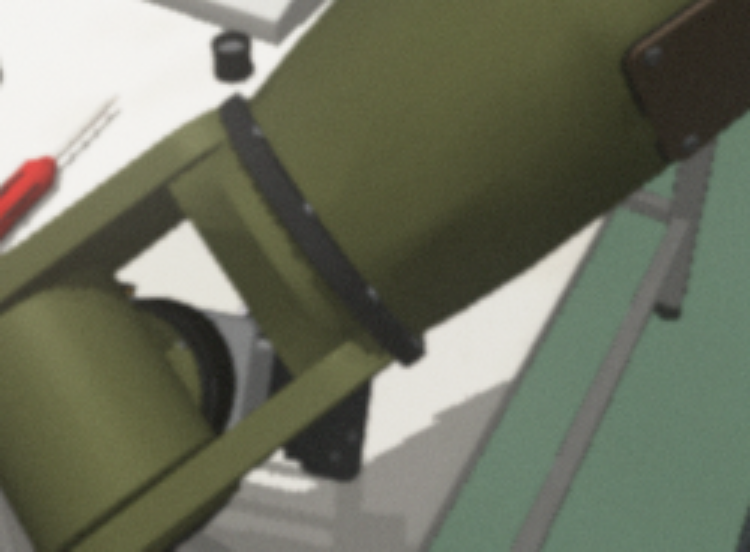

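View pics/w3.png

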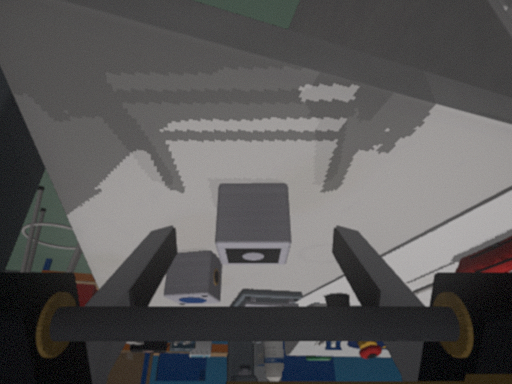

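>>> play_rows --commands '[{"x": 0, "y": 0, "z": 0.015, "wx": 0, "wy": 0, "wz": 0, "grip": 1}, {"x": 0, "y": 0, "z": 0.015, "wx": 0, "wy": 0, "wz": 0, "grip": 1}, {"x": 0.0005, "y": 0, "z": 0.01, "wx": 0, "wy": 0, "wz": 0, "grip": 1}, {"x": 0, "y": 0, "z": 0, "wx": 0, "wy": 0, "wz": 0, "grip": 0.6}, {"x": 0, "y": 0, "z": 0, "wx": 0, "wy": 0, "wz": 0, "grip": 0.3}, {"x": 0, "y": 0, "z": 0, "wx": 0, "wy": 0, "wz": 0, "grip": 0.3}, {"x": 0, "y": 0, "z": 0, "wx": 0, "wy": 0, "wz": 0, "grip": 0.3}, {"x": 0, "y": 0, "z": 0, "wx": 0, "wy": 0, "wz": 0, "grip": 0.3}, {"x": 0, "y": 0, "z": 0, "wx": 0, "wy": 0, "wz": 0, "grip": 0.3}]' --squeeze 30

```text
clock: 5.35
eef_pos: [446.9, 399.7, 10.7]
eef_rot: [3.141, 0.791, 1.872]
wrist_force: [-0.1, 0.2, -0.0]
finger_gap: 45.9
```

```bash
python3 go.py 444 410 22 -72.6 45 1 5; python3 - <<'E'
from h import *
p,d=manip.camera('wrist'); save('w4',p)
E
```

```text
t 5.35 j [ 0.93   0.938  1.189 -0.613  1.554  0.813] p [446.9 399.7  10.7] rpy [3.141 0.791 1.872] F [-0.1  0.2 -0. ] gap 45.9
rotvec deg (tool) [-0.08  0.3  -0.08]
shift mm in current axes [-0.5  0.3 -1.5] | in goal axes [-0.5  0.3 -1.5]
```

View pics/w4.png

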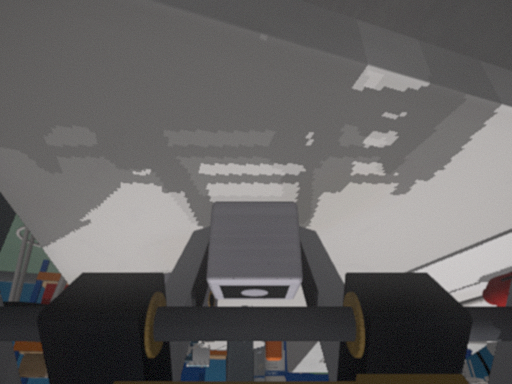

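>>> play_rows --commands '[{"x": -0.007, "y": 0, "z": -0.007, "wx": 0, "wy": 0, "wz": 0, "grip": 0.3}, {"x": -0.0141, "y": 0, "z": -0.0141, "wx": 0, "wy": 0, "wz": 0, "grip": 0.3}, {"x": -0.0141, "y": 0, "z": -0.0141, "wx": 0, "wy": 0, "wz": 0, "grip": 0.3}, {"x": -0.0141, "y": 0, "z": -0.0141, "wx": 0, "wy": 0, "wz": 0, "grip": 0.3}, {"x": 0, "y": 0, "z": 0, "wx": 0, "wy": 10, "wz": 0, "grip": 0.3}, {"x": 0, "y": 0, "z": 0, "wx": 0, "wy": 10, "wz": 0, "grip": 0.3}, {"x": 0, "y": 0, "z": 0, "wx": 0, "wy": 10, "wz": 0, "grip": 0.3}, {"x": 0, "y": 0, "z": 0, "wx": 0, "wy": 10, "wz": 0, "grip": 0.3}, {"x": 0, "y": 0, "z": 0, "wx": 0, "wy": 10, "wz": 0, "grip": 0.3}, {"x": 0, "y": 0, "z": 0, "wx": 0, "wy": 10, "wz": 0, "grip": 0.3}, {"x": 0, "y": 0, "z": 0, "wx": 0, "wy": 10, "wz": 0, "grip": 0.3}, {"x": 0, "y": 0, "z": 0, "wx": 0, "wy": 10, "wz": 0, "grip": 0.3}, {"x": 0, "y": 0, "z": 0, "wx": 0, "wy": 10, "wz": 0, "grip": 0.3}, {"x": 0, "y": 0, "z": 0, "wx": 0, "wy": 0, "wz": 0, "grip": 0.3}, {"x": 0, "y": 0, "z": 0, "wx": 0, "wy": 0, "wz": 0, "grip": 0.3}]'

```text
clock: 7.28
eef_pos: [447.0, 400.2, 81.1]
eef_rot: [3.14, -0.777, 1.875]
wrist_force: [0.2, 0.3, -2.8]
finger_gap: 45.9
```

```bash
cat > inhand.py <<'E'
# block pose in tool from grasp 1
from ik import *
R0=Rot.from_euler('xyz',[3.141,.791,1.872]).as_matrix();p0=np.array([446.9,399.7,10.7])
a=np.radians(17.4);x=np.array([np.cos(a),np.sin(a),0]);z=np.array([0,0,-1.]);RB=np.stack([x,np.cross(z,x),z],1)
cB=R0.T@(np.array([444,410,22])-p0);RBt=R0.T@RB
if __name__=='__main__':
    s=st();R,p=tool(s);c=R@cB+p;Q=R@RBt;print('block c',c.round(1));print('axes cols\n',Q.round(3))
    print('shift world to (444,410,20):',(np.array([444,410,20])-c).round(1),'tool axes',(R.T@(np.array([444,410,20])-c)).round(1))
    print(cB)
E
python3 inhand.py; python3 - <<'E'
from h import *
p,d=manip.camera('wrist'); save('w5',p)
E
```

```text
t 7.28 j [ 0.344  0.549  1.689  0.912  1.088 -0.483] p [447.  400.2  81.1] rpy [ 3.14  -0.777  1.875] F [ 0.2  0.3 -2.8] gap 45.9
block c [450.6 389.6  91.8]
axes cols
 [[ 0.954  0.004 -0.299]
 [ 0.299 -0.002  0.954]
 [ 0.003 -1.    -0.003]]
shift world to (444,410,20): [ -6.6  20.4 -71.8] tool axes [-35.   -0.3  66.3]
[ -0.51376528   0.29547428 -15.55116524]
```

View pics/w5.png

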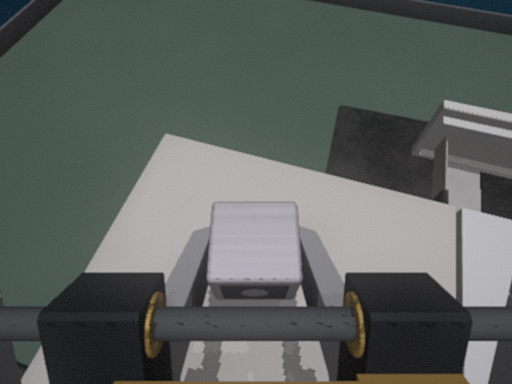

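>>> play_rows --commands '[{"x": -0.0095, "y": 0, "z": 0.0097, "wx": 0, "wy": 0, "wz": 0, "grip": 0.3}, {"x": -0.0095, "y": 0, "z": 0.0097, "wx": 0, "wy": 0, "wz": 0, "grip": 0.3}, {"x": -0.0095, "y": 0, "z": 0.0097, "wx": 0, "wy": 0, "wz": 0, "grip": 0.3}, {"x": -0.0095, "y": 0, "z": 0.0097, "wx": 0, "wy": 0, "wz": 0, "grip": 0.3}, {"x": -0.0095, "y": 0, "z": 0.0097, "wx": 0, "wy": 0, "wz": 0, "grip": 0.3}, {"x": 0, "y": 0, "z": 0, "wx": 0, "wy": 0, "wz": 0, "grip": 0.3}, {"x": 0, "y": 0, "z": 0, "wx": 0, "wy": 0, "wz": 0, "grip": 0.3}]'

```text
clock: 8.2
eef_pos: [446.9, 400.4, 12.7]
eef_rot: [3.141, -0.78, 1.873]
wrist_force: [-0.6, 0.0, -2.0]
finger_gap: 45.8
```

```bash
python3 inhand.py
```

```text
t 8.2 j [ 0.343  0.671  1.696  0.975  1.014 -0.604] p [446.9 400.4  12.7] rpy [ 3.141 -0.78   1.873] F [-0.6  0.  -2. ] gap 45.8
block c [450.5 389.7  23.4]
axes cols
 [[ 0.955  0.002 -0.297]
 [ 0.297  0.001  0.955]
 [ 0.002 -1.     0.   ]]
shift world to (444,410,20): [-6.5 20.3 -3.4] tool axes [12.8 -0.2 17.4]
[ -0.51376528   0.29547428 -15.55116524]
```

3 mm further down in small steps, watching the force.

>>> play_rows --commands '[{"x": -0.0014, "y": 0, "z": 0.0014, "wx": 0, "wy": 0, "wz": 0, "grip": 0.3}, {"x": -0.0007, "y": 0, "z": 0.0007, "wx": 0, "wy": 0, "wz": 0, "grip": 0.3}, {"x": 0, "y": 0, "z": 0, "wx": 0, "wy": 0, "wz": 0, "grip": 0.3}]'

```text
clock: 8.57
eef_pos: [446.7, 400.3, 9.6]
eef_rot: [3.141, -0.78, 1.873]
wrist_force: [0.5, 0.7, -3.0]
finger_gap: 45.9
```

```bash
python3 inhand.py
```

```text
t 8.57 j [ 0.343  0.677  1.696  0.978  1.011 -0.61 ] p [446.7 400.3   9.6] rpy [ 3.141 -0.78   1.873] F [ 0.5  0.7 -3. ] gap 45.9
block c [450.4 389.6  20.2]
axes cols
 [[ 0.955  0.002 -0.297]
 [ 0.297  0.001  0.955]
 [ 0.002 -1.     0.   ]]
shift world to (444,410,20): [-6.4 20.4 -0.2] tool axes [15.  -0.  15.2]
[ -0.51376528   0.29547428 -15.55116524]
```

>>> play_rows --commands '[{"x": -0.0005, "y": 0, "z": 0.0005, "wx": 0, "wy": 0, "wz": 0, "grip": 0.3}, {"x": 0, "y": 0, "z": 0, "wx": 0, "wy": 0, "wz": 0, "grip": 0.3}]'

```text
clock: 8.82
eef_pos: [446.8, 400.4, 9.0]
eef_rot: [3.141, -0.78, 1.873]
wrist_force: [-0.3, -0.9, 1.1]
finger_gap: 45.9
```

```bash
python3 inhand.py|head -2
```

```text
t 8.82 j [ 0.343  0.678  1.696  0.979  1.011 -0.611] p [446.8 400.4   9. ] rpy [ 3.141 -0.78   1.873] F [-0.3 -0.9  1.1] gap 45.9
block c [450.4 389.7  19.7]
```

>>> play_rows --commands '[{"x": 0, "y": 0, "z": 0, "wx": 0, "wy": 0, "wz": 0, "grip": 0.6}, {"x": 0, "y": 0, "z": 0, "wx": 0, "wy": 0, "wz": 0, "grip": 0.9}, {"x": 0, "y": 0, "z": 0, "wx": 0, "wy": 0, "wz": 0, "grip": 1}, {"x": 0, "y": 0, "z": 0, "wx": 0, "wy": 0, "wz": 0, "grip": 1}, {"x": 0, "y": 0, "z": -0.025, "wx": 0, "wy": 0, "wz": 0, "grip": 1}, {"x": 0, "y": 0, "z": -0.04, "wx": 0, "wy": 0, "wz": 0, "grip": 1}, {"x": 0.025, "y": 0, "z": -0.025, "wx": 0, "wy": 0, "wz": 0, "grip": 1}, {"x": 0.025, "y": 0, "z": -0.025, "wx": 0, "wy": 0, "wz": 0, "grip": 1}, {"x": 0, "y": 0, "z": 0, "wx": 0, "wy": -10.5, "wz": 0, "grip": 1}, {"x": 0, "y": 0, "z": 0, "wx": 0, "wy": -10.5, "wz": 0, "grip": 1}, {"x": 0, "y": 0, "z": 0, "wx": 0, "wy": -10.5, "wz": 0, "grip": 1}, {"x": 0, "y": 0, "z": 0, "wx": 0, "wy": -10.5, "wz": 0, "grip": 1}, {"x": 0, "y": 0, "z": 0, "wx": 0, "wy": -5, "wz": 0, "grip": 1}, {"x": 0, "y": 0, "z": 0, "wx": 0, "wy": 0, "wz": 0, "grip": 1}]'

```text
clock: 10.58
eef_pos: [460.2, 357.1, 126.6]
eef_rot: [3.141, 0.04, 1.873]
wrist_force: [0.6, -1.0, 0.1]
finger_gap: 93.6
```

```bash
python3 - <<'E'
from h import *
s=st(); p,d=manip.camera('wrist'); save('w6',p); np.savez('pics/w6.npz',p=p,d=d,pos=s['eef_pos'],rot=s['eef_rot'])
E
```

```text
t 10.57 j [ 0.615  0.453  1.503 -0.041  1.199  0.328] p [460.2 357.1 126.6] rpy [3.141 0.04  1.873] F [ 0.6 -1.   0.1] gap 93.6
```

View pics/w6.png

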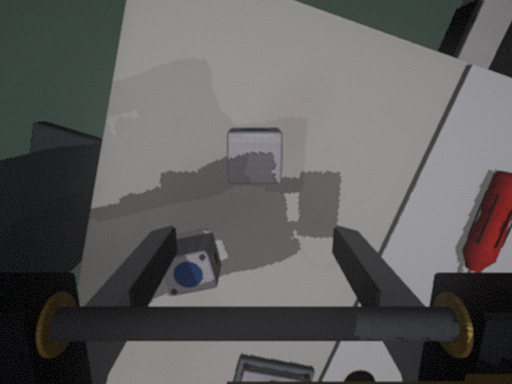

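```bash
python3 - <<'E'
from h import *
z=np.load('pics/w6.npz');p=z['p'];R=Rot.from_euler('xyz',z['rot']).as_matrix()
save('w6z',cv2.resize(p[115:200,215:300],None,fx=7,fy=7,interpolation=cv2.INTER_CUBIC))
for uv in [(228,132),(282,132),(282,184),(228,184)]: print(wonz(uv,R,z['pos'],40).round(1))
E
```

```text
[424.  403.1  40. ]
[465.6 416.1  40. ]
[479.6 375.   40. ]
[435.9 361.3  40. ]
```

View pics/w6z.png

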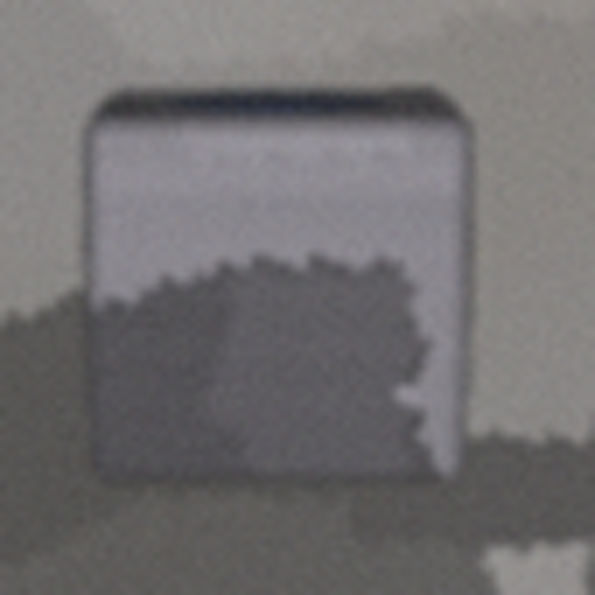

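>>> play_rows --commands '[{"x": 0, "y": 0, "z": 0, "wx": 0, "wy": -9.6, "wz": 0, "grip": 1}, {"x": 0, "y": 0, "z": 0, "wx": 0, "wy": -9.6, "wz": 0, "grip": 1}, {"x": 0, "y": 0, "z": 0, "wx": 0, "wy": -9.6, "wz": 0, "grip": 1}, {"x": 0, "y": 0, "z": 0, "wx": 0, "wy": -9.6, "wz": 0, "grip": 1}, {"x": 0, "y": 0, "z": 0, "wx": 0, "wy": -9.6, "wz": 0, "grip": 1}, {"x": 0, "y": 0, "z": 0, "wx": 0, "wy": -9.6, "wz": 0, "grip": 1}, {"x": 0, "y": 0, "z": -0.05, "wx": 0, "wy": 0, "wz": 0, "grip": 1}, {"x": 0, "y": 0, "z": -0.05, "wx": 0, "wy": 0, "wz": 0, "grip": 1}, {"x": 0, "y": 0, "z": 0, "wx": 0, "wy": 0, "wz": 0, "grip": 1}]'

```text
clock: 11.75
eef_pos: [434.6, 440.8, 177.3]
eef_rot: [3.14, 1.041, 1.871]
wrist_force: [0.4, -0.2, -1.3]
finger_gap: 93.9
```

```bash
python3 go.py 450.9 389.3 20 -72.6 60 1 7
```

```text
t 11.75 j [ 1.02   0.922  0.93  -0.791  1.988  0.658] p [434.6 440.8 177.3] rpy [3.14  1.041 1.871] F [ 0.4 -0.2 -1.3] gap 93.9
rotvec deg (tool) [-0.08 -0.33 -0.09]
shift mm in current axes [108.5   0.2 138.1] | in goal axes [109.3   0.2 137.4]
```

>>> play_rows --commands '[{"x": 0.036, "y": 0, "z": 0, "wx": 0, "wy": -0.3, "wz": 0, "grip": 1}, {"x": 0.036, "y": 0, "z": 0, "wx": 0, "wy": 0, "wz": 0, "grip": 1}, {"x": 0.037, "y": 0, "z": 0, "wx": 0, "wy": 0, "wz": 0, "grip": 1}, {"x": 0, "y": 0, "z": 0.045, "wx": 0, "wy": 0, "wz": 0, "grip": 1}, {"x": 0, "y": 0, "z": 0.045, "wx": 0, "wy": 0, "wz": 0, "grip": 1}, {"x": 0, "y": 0, "z": 0, "wx": 0, "wy": 0, "wz": 0, "grip": 1}, {"x": 0, "y": 0, "z": 0, "wx": 0, "wy": 0, "wz": 0, "grip": 1}]'

```text
clock: 12.62
eef_pos: [442.3, 416.2, 37.1]
eef_rot: [-3.141, 1.05, 1.871]
wrist_force: [-0.2, 0.1, 0.3]
finger_gap: 93.6
```

```bash
python3 go.py 450.9 389.3 20 -72.6 60 1 7;python3 - <<'E'
from h import *
p,d=manip.camera('wrist'); save('w7',p)
E
```

```text
t 12.62 j [ 0.994  1.063  1.022 -0.756  1.812  0.81 ] p [442.3 416.2  37.1] rpy [-3.141  1.05   1.871] F [-0.2  0.1  0.3] gap 93.6
rotvec deg (tool) [-0.21  0.14 -0.1 ]
shift mm in current axes [ 0.8  0.4 45.1] | in goal axes [ 0.7  0.2 45.1]
```

View pics/w7.png

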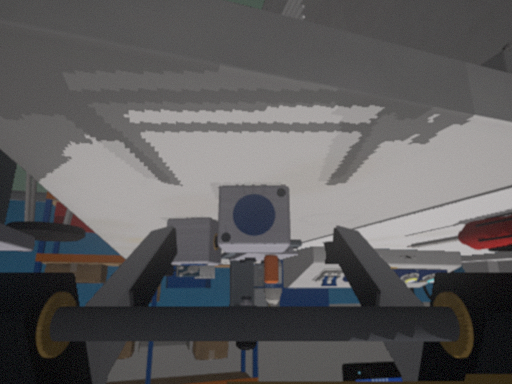

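>>> play_rows --commands '[{"x": 0.0005, "y": 0, "z": 0.02, "wx": 0, "wy": 0, "wz": 0, "grip": 1}, {"x": 0, "y": 0, "z": 0.015, "wx": 0, "wy": 0, "wz": 0, "grip": 1}, {"x": 0, "y": 0, "z": 0.0095, "wx": 0, "wy": 0, "wz": 0, "grip": 1}, {"x": 0, "y": 0, "z": 0, "wx": 0, "wy": 0, "wz": 0, "grip": 0.6}, {"x": 0, "y": 0, "z": 0, "wx": 0, "wy": 0, "wz": 0, "grip": 0.3}, {"x": 0, "y": 0, "z": 0, "wx": 0, "wy": 0, "wz": 0, "grip": 0.3}, {"x": 0, "y": 0, "z": 0, "wx": 0, "wy": 0, "wz": 0, "grip": 0.3}, {"x": 0, "y": 0, "z": 0, "wx": 0, "wy": 0, "wz": 0, "grip": 0.3}, {"x": 0, "y": 0, "z": 0, "wx": 0, "wy": 0, "wz": 0, "grip": 0.3}]' --squeeze 30

```text
clock: 13.8
eef_pos: [452.9, 380.4, 14.1]
eef_rot: [-3.142, 1.051, 1.873]
wrist_force: [-0.9, 2.1, -0.0]
finger_gap: 45.9
```

```bash
python3 go.py 450.9 389.3 20 -72.6 60 1 7;python3 - <<'E'
from h import *
s=manip.read_state();p,d=manip.camera('wrist'); save('w8',p);np.savez('pics/w8.npz',p=p,d=d,pos=s['eef_pos'],rot=s['eef_rot'])
print(list(s['eef_pos']),list(s['eef_rot']))
E
```

```text
t 13.8 j [ 0.955  1.047  1.119 -0.772  1.729  0.842] p [452.9 380.4  14.1] rpy [-3.142  1.051  1.873] F [-0.9  2.1 -0. ] gap 45.9
rotvec deg (tool) [-0.1   0.2  -0.06]
shift mm in current axes [-0.6  0.8  1.2] | in goal axes [-0.6  0.8  1.2]
[np.float64(452.89377365347013), np.float64(380.38615807886174), np.float64(14.084164755086933)] [np.float64(-3.14158432020342), np.float64(1.0506206493237435), np.float64(1.8725250410082124)]
```

View pics/w8.png

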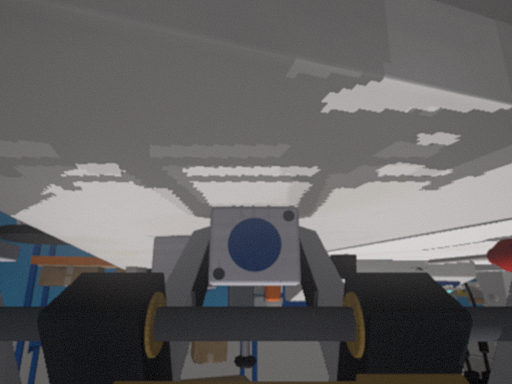

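```bash
cat > inhand2.py <<'E'
from ik import *
z=np.load('pics/w8.npz');R0=Rot.from_euler('xyz',z['rot']).as_matrix();p0=z['pos']
p=z['p'];h=cv2.cvtColor(p,cv2.COLOR_RGB2HSV)
m=((h[...,1]>100)&(abs(h[...,0].astype(int)-112)<14)).astype(np.uint8);m[:205]=0;m[275:]=0;m[:,:222]=0;m[:,288:]=0
n,l,s,c=cv2.connectedComponentsWithStats(m);i=1+np.argmax(s[1:,4]);uv=c[i]
P=wonz(uv,R0,p0,20)
a=np.radians(107.4);zB=np.array([np.cos(a),np.sin(a),0])
cam=P-22*zB
y=R0[:,1]; zB=np.array([-y[1],y[0],0])/np.hypot(*y[:2])
cw=np.array([450.9,389.3,20]);  # earlier estimate
cen=cam if 0 else cw
RB=np.stack([np.cross(np.array([0,0,-1.]),zB),[0,0,-1.],zB],1) # x=y x z, yB=down
cB=R0.T@(cen-p0);cB[1]=0;RBt=R0.T@RB
if __name__=='__main__': print(s[i],uv,P,'centre via cam',cam,'cB earlier',cB,'cB cam',R0.T@(cam-p0))
E
python3 inhand2.py
```

```text
[ 229  219   52   52 1960] [253.99693878 245.80102041] [445.6634961  405.28061372  20.        ] centre via cam [452.24239353 384.28732649  20.        ] cB earlier [ -0.60855101   0.         -10.83989132] cB cam [-3.18573591  0.53730882 -6.34057597]
```

```bash
python3 - <<'E'
from inhand2 import *
d=z['d'];D=np.median(d[235:255,245:263]);o,r=wray(uv,R0,p0);P=o+r*D
print('D',D,'disc world',P,'centre',P-22*zB)
# size-based depth
K=manip.camera_info('wrist')['intrinsics'][0,0]
print('width-based depth',27*K/52, 'face width px 210-298', 46*K/88)
E
```

```text
D 159.97021 disc world [444.10641677 410.26979603  20.56710236] centre [450.64403276 389.26361653  20.56710236]
width-based depth 165.93129673689512 face width px 210-298 167.04867920650383
```

>>> play_rows --commands '[{"x": -0.008, "y": 0, "z": -0.0046, "wx": 0, "wy": 0, "wz": 0, "grip": 0.3}, {"x": -0.0217, "y": 0, "z": -0.0125, "wx": 0, "wy": 0, "wz": 0, "grip": 0.3}, {"x": -0.0217, "y": 0, "z": -0.0125, "wx": 0, "wy": 0, "wz": 0, "grip": 0.3}, {"x": -0.0217, "y": 0, "z": -0.0125, "wx": 0, "wy": 0, "wz": 0, "grip": 0.3}, {"x": -0.0217, "y": 0, "z": -0.0125, "wx": 0, "wy": 0, "wz": 0, "grip": 0.3}, {"x": 0, "y": 0, "z": 0, "wx": 0, "wy": 10, "wz": 0, "grip": 0.3}, {"x": 0, "y": 0, "z": 0, "wx": 0, "wy": 10, "wz": 0, "grip": 0.3}, {"x": 0, "y": 0, "z": 0, "wx": 0, "wy": 10, "wz": 0, "grip": 0.3}, {"x": 0, "y": 0, "z": 0, "wx": 0, "wy": 10, "wz": 0, "grip": 0.3}, {"x": 0, "y": 0, "z": 0, "wx": 0, "wy": 10, "wz": 0, "grip": 0.3}, {"x": 0, "y": 0, "z": 0, "wx": 0, "wy": 10, "wz": 0, "grip": 0.3}, {"x": 0, "y": 0, "z": 0, "wx": 0, "wy": 10, "wz": 0, "grip": 0.3}, {"x": 0, "y": 0, "z": 0, "wx": 0, "wy": 10, "wz": 0, "grip": 0.3}, {"x": 0, "y": 0, "z": 0, "wx": 0, "wy": 10, "wz": 0, "grip": 0.3}, {"x": 0, "y": 0, "z": 0, "wx": 0, "wy": 0, "wz": 0, "grip": 0.3}]'

```text
clock: 15.72
eef_pos: [453.3, 378.7, 123.3]
eef_rot: [-3.14, -0.52, 1.87]
wrist_force: [0.2, -0.4, -2.0]
finger_gap: 46.0
```

```bash
cat > b2.py <<'E'
from inhand2 import *
def blk():
    s=st();R,p=tool(s);print('block c',(R@cB+p).round(1),'z',(R@RBt)[:,2].round(3),'x',(R@RBt)[:,0].round(3))
    return R,p
if __name__=='__main__':
    R,p=blk()
    t=np.array(list(map(float,__import__('sys').argv[1:4]))) if len(__import__('sys').argv)>3 else np.array([557.7,68.3,104])
    d=t-(R@cB+p);print('world shift',d.round(1),'tool shift',(R.T@d).round(1));print('tool axes rows world->\n',R.T.round(3))
E
python3 b2.py; python3 - <<'E'
from h import *
p,d=manip.camera('scene'); save('s9',p)
E
```

```text
t 15.72 j [ 0.404  0.432  1.634  0.588  1.097 -0.176] p [453.3 378.7 123.3] rpy [-3.14 -0.52  1.87] F [ 0.2 -0.4 -2. ] gap 46.0
block c [455.1 373.1 132.4] z [0.001 0.001 1.   ] x [ 0.955  0.295 -0.001]
world shift [ 102.6 -304.8  -28.4] tool shift [-293.1    8.1 -135. ]
tool axes rows world->
 [[-0.256  0.829  0.496]
 [ 0.955  0.295 -0.001]
 [-0.148  0.474 -0.868]]
```

View pics/s9.png

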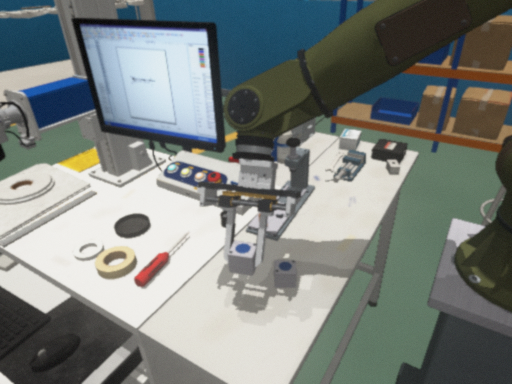

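```bash
cat > tr.py <<'E'
from b2 import *
R,p=tool();ang=-103.3;N=12
def rz(a):return Rot.from_euler('z',a,degrees=True).as_matrix()
Rg=rz(ang)@R;pg=np.array([557.7,68.3,124])-Rg@cB
print('head',np.degrees(np.arctan2(Rg[1,2],Rg[0,2])),'goal tcp',pg)
d=(pg-p)/N
for k in range(N):
    Rk=rz(ang*k/N)@R; print(k,(Rk.T@d).round(1),(Rk.T@[0,0,ang/N]).round(2))
j=np.array(manip.read_state()['joints'])
for k in range(1,N+1):
    j,e=ik(p+d*k,rz(ang*k/N)@R,j);print(j.round(2),e.round(3))
E
python3 tr.py
```

```text
head 3.9890704558538896 goal tcp [563.57153007  68.70896939 114.87687242]
0 [-24.2   1.1 -12.9] [-4.25  0.    7.48]
1 [-23.8   5.2 -12.7] [-4.25  0.    7.48]
2 [-22.9   9.2 -12.2] [-4.25  0.    7.48]
3 [-21.4  13.  -11.3] [-4.25  0.    7.48]
4 [-19.5  16.4 -10.3] [-4.25  0.    7.48]
5 [-17.2  19.6  -8.9] [-4.25  0.    7.48]
6 [-14.4  22.2  -7.4] [-4.25  0.    7.48]
7 [-11.4  24.4  -5.6] [-4.25  0.    7.48]
8 [-8.1 26.  -3.8] [-4.25  0.    7.48]
9 [-4.6 27.  -1.8] [-4.25  0.    7.48]
10 [-1.  27.5  0.2] [-4.25  0.    7.48]
11 [ 2.6 27.3  2.3] [-4.25  0.    7.48]
[ 0.36  0.39  1.69  0.6   1.03 -0.1 ] 0.0
[ 0.32  0.35  1.75  0.61  0.96 -0.02] 0.0
[0.28 0.31 1.81 0.62 0.89 0.06] 0.0
[0.24 0.28 1.85 0.61 0.83 0.16] 0.0
[0.21 0.25 1.89 0.6  0.76 0.26] 0.0
[0.17 0.23 1.92 0.58 0.7  0.38] 0.0
[0.15 0.21 1.95 0.54 0.64 0.51] 0.0
[0.12 0.2  1.97 0.49 0.58 0.67] 0.0
[0.1  0.19 1.98 0.41 0.53 0.85] 0.0
[0.08 0.19 1.98 0.3  0.49 1.05] 0.0
[0.07 0.2  1.97 0.17 0.46 1.29] 0.0
[0.05 0.21 1.96 0.02 0.45 1.54] 0.0
```

>>> play_rows --commands '[{"x": -0.0242, "y": 0.0011, "z": -0.0129, "wx": -4.25, "wy": 0, "wz": 7.48, "grip": 0.3}, {"x": -0.0238, "y": 0.0052, "z": -0.0127, "wx": -4.25, "wy": 0, "wz": 7.48, "grip": 0.3}, {"x": -0.0229, "y": 0.0092, "z": -0.0122, "wx": -4.25, "wy": 0, "wz": 7.48, "grip": 0.3}, {"x": -0.0214, "y": 0.013, "z": -0.0113, "wx": -4.25, "wy": 0, "wz": 7.48, "grip": 0.3}, {"x": -0.0195, "y": 0.0164, "z": -0.0103, "wx": -4.25, "wy": 0, "wz": 7.48, "grip": 0.3}, {"x": -0.0172, "y": 0.0196, "z": -0.0089, "wx": -4.25, "wy": 0, "wz": 7.48, "grip": 0.3}, {"x": -0.0144, "y": 0.0222, "z": -0.0074, "wx": -4.25, "wy": 0, "wz": 7.48, "grip": 0.3}, {"x": -0.0114, "y": 0.0244, "z": -0.0056, "wx": -4.25, "wy": 0, "wz": 7.48, "grip": 0.3}, {"x": -0.0081, "y": 0.026, "z": -0.0038, "wx": -4.25, "wy": 0, "wz": 7.48, "grip": 0.3}, {"x": 0, "y": 0, "z": 0, "wx": 0, "wy": 0, "wz": 0, "grip": 0.3}]'

```text
clock: 17.02
eef_pos: [536.0, 148.3, 117.1]
eef_rot: [-3.14, -0.518, 0.523]
wrist_force: [-0.4, 0.2, -1.9]
finger_gap: 46.0
```

```bash
python3 b2.py; python3 - <<'E'
from h import *
s=manip.read_state();p,d=manip.camera('wrist'); save('w10',p);np.savez('pics/w10.npz',p=p,d=d,pos=s['eef_pos'],rot=s['eef_rot'])
p,d=manip.camera('scene'); save('s10',p)
E
```

```text
t 17.02 j [0.105 0.188 1.98  0.411 0.531 0.843] p [536.  148.3 117.1] rpy [-3.14  -0.518  0.523] F [-0.4  0.2 -1.9] gap 46.0
block c [530.9 145.3 126.3] z [ 0.003 -0.     1.   ] x [ 0.5   -0.866 -0.001]
world shift [ 26.8 -77.  -22.3] tool shift [-24.3  80.1  11.7]
tool axes rows world->
 [[ 0.753  0.434  0.495]
 [ 0.5   -0.866 -0.001]
 [ 0.428  0.249 -0.869]]
```

View pics/w10.png

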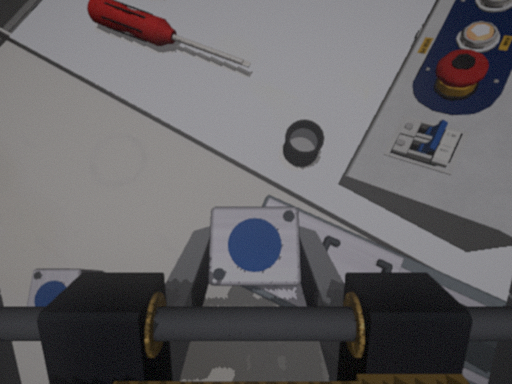

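View pics/s10.png

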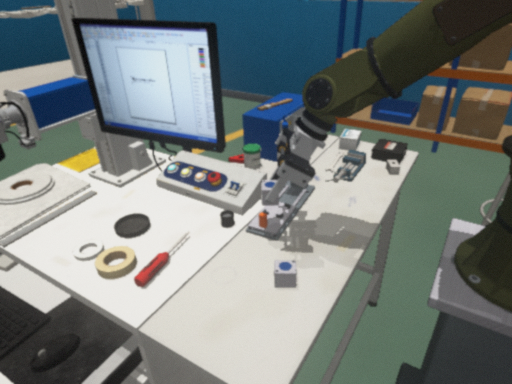

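```bash
python3 - <<'E'
from h import *
z=np.load('pics/w10.npz');p=z['p'];R=Rot.from_euler('xyz',z['rot']).as_matrix()
save('w10z',cv2.resize(p[225:295,300:410],None,fx=7,fy=7,interpolation=cv2.INTER_CUBIC))
g=cv2.cvtColor(p,cv2.COLOR_RGB2GRAY)
m=np.zeros(g.shape,np.uint8);m[228:280,318:405]=g[228:280,318:405]<85
n,l,s,c=cv2.connectedComponentsWithStats(m)
for i in range(1,n):
    if s[i,4]>8: print(s[i],c[i],wonz(c[i],R,z['pos'],30).round(1))
for P in[(576.7,95.8),(580.4,44.1)]: pass
E
```

```text
[352 228  53  30 278] [379.75539568 242.45323741] [598.6  57.6  30. ]
[344 230   9   4   9] [348.         231.44444444] [593.4  85.8  30. ]
[320 236  20  16 158] [329.7278481  242.38607595] [576.8  95.3  30. ]
[322 253   6   4   9] [325.         254.55555556] [565.4  94.2  30. ]
[326 258   4   5  10] [327.9 260.2] [562.4  89.8  30. ]
[345 259  60  21 568] [377.18838028 273.40140845] [573.5  48.7  30. ]
[318 262  22  18 158] [327.7721519  272.44936709] [553.2  85.3  30. ]
```

View pics/w10z.png

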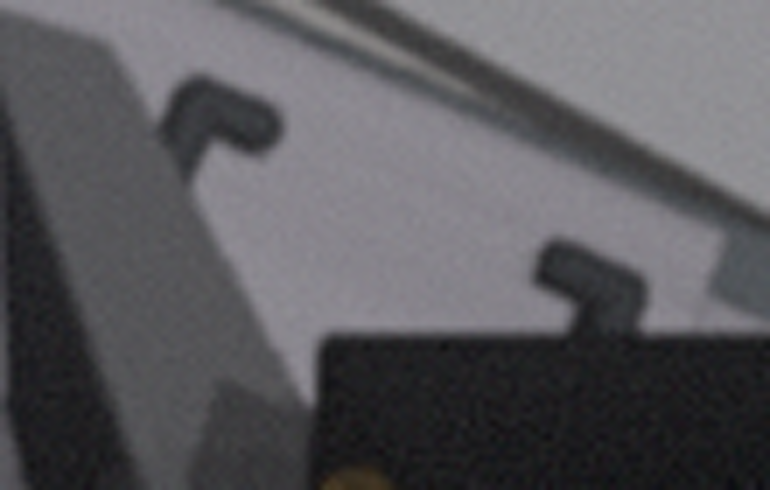

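```bash
python3 - <<'E'
from h import *
z=np.load('pics/w10.npz');R=Rot.from_euler('xyz',z['rot']).as_matrix()
for a in[(327.1,236.4),(391.4,265)]: print('w',wonz(a,R,z['pos'],29).round(1))
# top L ends too: outer corners 4 in top zoom
for a in[(196,148),(322,135),(333,247),(206,258)]: print('t',onz('top',(a[0]/5+240-.4,a[1]/5+165-.4),29).round(1))
P=np.mean([onz('top',(a[0]/5+240-.4,a[1]/5+165-.4),29) for a in[(196,148),(322,135),(333,247),(206,258)]],0);print(P)
E
```

```text
w [580.6  99.5  29. ]
w [586.2  40.7  29. ]
t [581.7  98.9  29. ]
t [587.4  39.   29. ]
t [533.9  35.4  29. ]
t [529.1  95.2  29. ]
[558.01763657  67.12776132  29.        ]
```

```bash
sed -e 's/ang=-103.3;N=12/ang=-26.0;N=4/' -e 's/557.7,68.3,124/557.2,68.5,90/' tr.py > tr2.py; python3 tr2.py
```

```text
head 4.366408982276396 goal tcp [563.07595296  68.94604886  80.8814587 ]
0 [-8.  20.7  5.7] [-3.22  0.01  5.65]
1 [-5.9 21.1  6.9] [-3.22  0.01  5.65]
2 [-3.9 21.1  8.1] [-3.22  0.01  5.65]
3 [-1.8 20.9  9.3] [-3.22  0.01  5.65]
[0.09 0.21 1.99 0.35 0.48 0.98] 0.0
[0.08 0.22 1.99 0.27 0.43 1.13] 0.0
[0.06 0.24 1.99 0.16 0.4  1.32] 0.0
[0.05 0.27 1.98 0.03 0.37 1.52] 0.0
```

>>> play_rows --commands '[{"x": -0.008, "y": 0.0207, "z": 0.0057, "wx": -3.22, "wy": 0, "wz": 5.65, "grip": 0.3}, {"x": -0.0059, "y": 0.0211, "z": 0.0069, "wx": -3.22, "wy": 0, "wz": 5.65, "grip": 0.3}, {"x": -0.0039, "y": 0.0211, "z": 0.0081, "wx": -3.22, "wy": 0, "wz": 5.65, "grip": 0.3}, {"x": -0.0018, "y": 0.0209, "z": 0.0093, "wx": -3.22, "wy": 0, "wz": 5.65, "grip": 0.3}, {"x": 0, "y": 0, "z": 0, "wx": 0, "wy": 0, "wz": 0, "grip": 0.3}, {"x": 0, "y": 0, "z": 0, "wx": 0, "wy": 0, "wz": 0, "grip": 0.3}]'

```text
clock: 17.88
eef_pos: [562.6, 68.5, 80.5]
eef_rot: [-3.139, -0.516, 0.07]
wrist_force: [-0.2, 0.0, -1.9]
finger_gap: 45.7
```

```bash
python3 b2.py 557.2 68.5 44; python3 - <<'E'
from h import *
s=manip.read_state();p,d=manip.camera('wrist'); save('w11',p);np.savez('pics/w11.npz',p=p,d=d,pos=s['eef_pos'],rot=s['eef_rot'])
p,d=manip.camera('scene'); save('s11',cv2.resize(p[120:260,190:360],None,fx=4,fy=4,interpolation=cv2.INTER_CUBIC))
p,d=manip.camera('top'); save('t11',cv2.resize(p[150:250,220:390],None,fx=4,fy=4,interpolation=cv2.INTER_CUBIC))
E
```

```text
t 17.88 j [0.051 0.265 1.99  0.033 0.371 1.523] p [562.6  68.5  80.5] rpy [-3.139 -0.516  0.07 ] F [-0.2  0.  -1.9] gap 45.7
block c [556.8  68.1  89.6] z [ 0.004 -0.002  1.   ] x [ 0.071 -0.997 -0.002]
world shift [  0.4   0.4 -45.6] tool shift [-22.1  -0.3  39.9]
tool axes rows world->
 [[ 0.868  0.061  0.493]
 [ 0.071 -0.997 -0.002]
 [ 0.492  0.037 -0.87 ]]
```

View pics/w11.png

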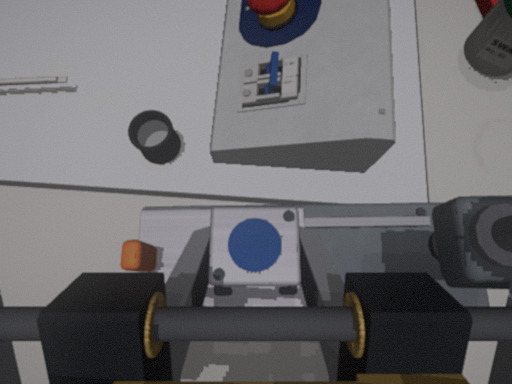

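View pics/s11.png

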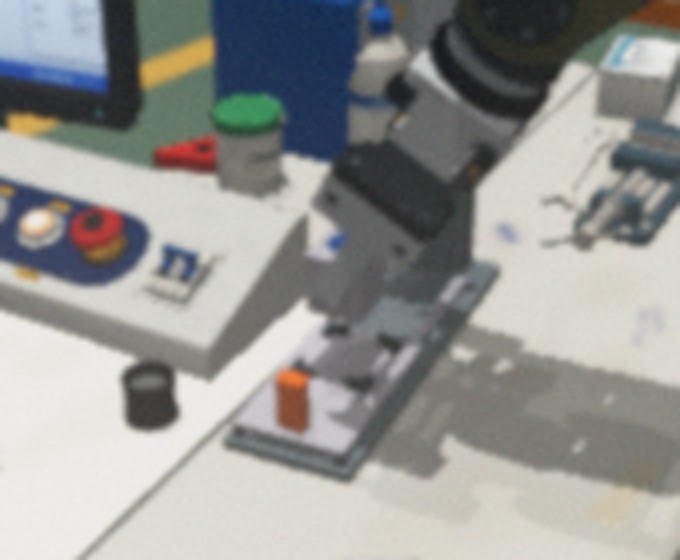

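View pics/t11.png

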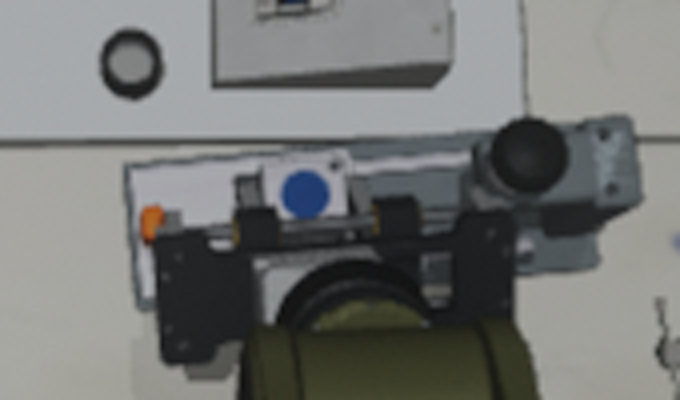

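```bash
cat > disc.py <<'E'
from h import *
def disc(name,box,z):
    p,d=manip.camera(name);h=cv2.cvtColor(p,cv2.COLOR_RGB2HSV).astype(int)
    m=np.zeros(p.shape[:2],np.uint8);x0,y0,x1,y1=box
    m[y0:y1,x0:x1]=((h[...,1]>110)&(abs(h[...,0]-112)<14))[y0:y1,x0:x1]
    n,l,s,c=cv2.connectedComponentsWithStats(m);i=1+np.argmax(s[1:,4]);return s[i],c[i],onz(name,c[i],z)
if __name__=='__main__':
    import sys
    z=float(sys.argv[1])
    print(disc('top',(280,180,320,235),z))
    try: print(disc('scene',(255,170,300,215),z))
    except Exception as e: print(e)
E
python3 disc.py 111.6; python3 - <<'E'
from h import *
z=np.load('pics/w11.npz');p=z['p'];R=Rot.from_euler('xyz',z['rot']).as_matrix()
save('w11z',cv2.resize(p[195:310,130:320],None,fx=4,fy=4,interpolation=cv2.INTER_CUBIC))
E
```

```text
(array([291, 193,  11,  12, 106], dtype=int32), array([295.99056604, 198.31132075]), array([557.94145356,  67.17276953, 111.6       ]))
(array([273, 179,   3,   3,   6], dtype=int32), array([273.83333333, 180.        ]), array([564.4390587 ,  67.35388155, 111.6       ]))
```

View pics/w11z.png

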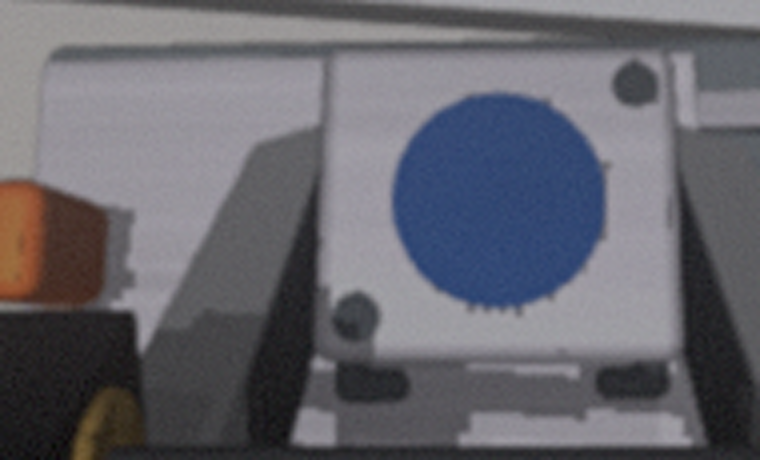

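>>> play_rows --commands '[{"x": -0.0053, "y": -0.0006, "z": 0.0093, "wx": 0, "wy": 0, "wz": 0, "grip": 0.3}, {"x": -0.0053, "y": 0, "z": 0.0093, "wx": 0, "wy": 0, "wz": 0, "grip": 0.3}, {"x": -0.0053, "y": 0, "z": 0.0093, "wx": 0, "wy": 0, "wz": 0, "grip": 0.3}, {"x": 0, "y": 0, "z": 0, "wx": 0, "wy": 0, "wz": 0, "grip": 0.3}, {"x": 0, "y": 0, "z": 0, "wx": 0, "wy": 0, "wz": 0, "grip": 0.3}]'

```text
clock: 18.75
eef_pos: [562.7, 68.2, 48.1]
eef_rot: [-3.138, -0.516, 0.065]
wrist_force: [0.2, 0.1, -2.2]
finger_gap: 46.1
```

```bash
python3 b2.py 557.0 68.7 44; python3 disc.py 79.6; python3 - <<'E'
from h import *
s=manip.read_state();p,d=manip.camera('wrist'); save('w12z',cv2.resize(p[195:310,130:320],None,fx=4,fy=4,interpolation=cv2.INTER_CUBIC))
E
```

```text
t 18.75 j [0.051 0.329 2.006 0.036 0.291 1.524] p [562.7  68.2  48.1] rpy [-3.138 -0.516  0.065] F [ 0.2  0.1 -2.2] gap 46.1
block c [556.9  67.8  57.2] z [ 0.004 -0.002  1.   ] x [ 0.067 -0.998 -0.003]
world shift [  0.1   0.9 -13.2] tool shift [-6.3 -0.8 11.6]
tool axes rows world->
 [[ 0.868  0.057  0.493]
 [ 0.067 -0.998 -0.003]
 [ 0.492  0.035 -0.87 ]]
(array([289, 196,  11,  11,  95], dtype=int32), array([294.32631579, 200.74736842]), array([557.65093441,  67.67122745,  79.6       ]))
(array([273, 190,   2,   3,   5], dtype=int32), array([273.6, 191.2]), array([563.76815263,  70.0860959 ,  79.6       ]))
```

View pics/w12z.png

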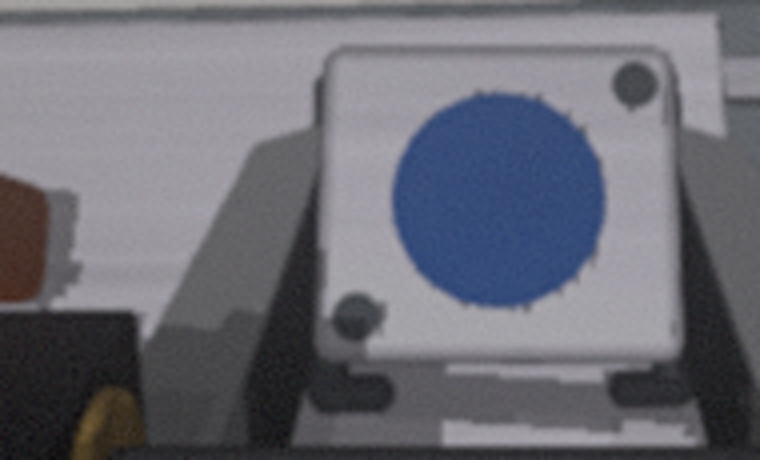

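>>> play_rows --commands '[{"x": -0.002, "y": -0.0003, "z": 0.0035, "wx": 0, "wy": 0, "wz": 0, "grip": 0.3}, {"x": -0.002, "y": 0, "z": 0.0035, "wx": 0, "wy": 0, "wz": 0, "grip": 0.3}, {"x": -0.001, "y": 0, "z": 0.0017, "wx": 0, "wy": 0, "wz": 0, "grip": 0.3}, {"x": 0, "y": 0, "z": 0, "wx": 0, "wy": 0, "wz": 0, "grip": 0.3}]'

```text
clock: 19.4
eef_pos: [562.4, 68.6, 37.7]
eef_rot: [-3.138, -0.516, 0.066]
wrist_force: [-0.2, -0.3, -2.8]
finger_gap: 46.0
```

```bash
python3 b2.py 557.0 68.7 44
```

```text
t 19.4 j [0.052 0.35  2.01  0.037 0.266 1.523] p [562.4  68.6  37.7] rpy [-3.138 -0.516  0.066] F [-0.2 -0.3 -2.8] gap 46.0
block c [556.6  68.1  46.9] z [ 0.005 -0.002  1.   ] x [ 0.067 -0.998 -0.003]
world shift [ 0.4  0.6 -2.9] tool shift [-1.  -0.5  2.7]
tool axes rows world->
 [[ 0.868  0.057  0.493]
 [ 0.067 -0.998 -0.003]
 [ 0.492  0.035 -0.87 ]]
```

No contact forces; it is already below the locator tops. On down.

>>> play_rows --commands '[{"x": -0.0008, "y": 0, "z": 0.0016, "wx": 0, "wy": 0, "wz": 0, "grip": 0.3}, {"x": -0.0003, "y": 0, "z": 0.0007, "wx": 0, "wy": 0, "wz": 0, "grip": 0.3}, {"x": 0, "y": 0, "z": 0, "wx": 0, "wy": 0, "wz": 0, "grip": 0.3}]'

```text
clock: 19.77
eef_pos: [562.7, 68.6, 35.4]
eef_rot: [-3.138, -0.516, 0.066]
wrist_force: [0.7, 0.1, -2.4]
finger_gap: 45.7
```

```bash
python3 b2.py 557.0 68.7 44
```

```text
t 19.77 j [0.052 0.356 2.01  0.038 0.26  1.522] p [562.7  68.6  35.4] rpy [-3.138 -0.516  0.066] F [ 0.7  0.1 -2.4] gap 45.7
block c [556.8  68.2  44.5] z [ 0.004 -0.002  1.   ] x [ 0.067 -0.998 -0.003]
world shift [ 0.2  0.5 -0.5] tool shift [-0.1 -0.5  0.5]
tool axes rows world->
 [[ 0.868  0.057  0.493]
 [ 0.067 -0.998 -0.003]
 [ 0.492  0.035 -0.87 ]]
```

>>> play_rows --commands '[{"x": -0.0003, "y": 0, "z": 0.0006, "wx": 0, "wy": 0, "wz": 0, "grip": 0.3}, {"x": 0, "y": 0, "z": 0, "wx": 0, "wy": 0, "wz": 0, "grip": 0.3}]'

```text
clock: 20.02
eef_pos: [562.7, 68.6, 34.7]
eef_rot: [-3.138, -0.516, 0.066]
wrist_force: [-0.6, 0.3, -1.4]
finger_gap: 45.5
```

```bash
python3 b2.py 557.0 68.7 44|head -2
```

```text
t 20.02 j [0.052 0.357 2.01  0.038 0.259 1.522] p [562.7  68.6  34.7] rpy [-3.138 -0.516  0.066] F [-0.6  0.3 -1.4] gap 45.5
block c [556.9  68.2  43.9] z [ 0.004 -0.002  1.   ] x [ 0.067 -0.998 -0.003]
```

>>> play_rows --commands '[{"x": -0.0002, "y": 0, "z": 0.0004, "wx": 0, "wy": 0, "wz": 0, "grip": 0.3}, {"x": 0, "y": 0, "z": 0, "wx": 0, "wy": 0, "wz": 0, "grip": 0.3}]'

```text
clock: 20.27
eef_pos: [563.0, 68.6, 34.6]
eef_rot: [-3.138, -0.517, 0.066]
wrist_force: [-1.9, 0.5, 0.7]
finger_gap: 46.0
```

```bash
python3 b2.py 557.0 68.7 44|head -2
```

```text
t 20.27 j [0.052 0.358 2.01  0.038 0.257 1.522] p [563.   68.6  34.6] rpy [-3.138 -0.517  0.066] F [-1.9  0.5  0.7] gap 46.0
block c [557.1  68.2  43.8] z [ 0.004 -0.002  1.   ] x [ 0.067 -0.998 -0.003]
```

Contact with the floor at centre height 43.8. Release and back off along the tool axis.

>>> play_rows --commands '[{"x": 0, "y": 0, "z": 0, "wx": 0, "wy": 0, "wz": 0, "grip": 0.55}, {"x": 0, "y": 0, "z": 0, "wx": 0, "wy": 0, "wz": 0, "grip": 0.7}, {"x": 0, "y": 0, "z": 0, "wx": 0, "wy": 0, "wz": 0, "grip": 0.7}, {"x": 0, "y": 0, "z": 0, "wx": 0, "wy": 0, "wz": 0, "grip": 0.7}, {"x": 0, "y": 0, "z": -0.015, "wx": 0, "wy": 0, "wz": 0, "grip": 0.7}, {"x": 0, "y": 0, "z": -0.03, "wx": 0, "wy": 0, "wz": 0, "grip": 0.7}, {"x": 0, "y": 0, "z": -0.04, "wx": 0, "wy": 0, "wz": 0, "grip": 0.7}, {"x": 0, "y": 0, "z": -0.04, "wx": 0, "wy": 0, "wz": 0, "grip": 0.7}, {"x": 0, "y": 0, "z": 0, "wx": 0, "wy": 0, "wz": 0, "grip": 0.7}]'

```text
clock: 21.4
eef_pos: [501.6, 64.2, 145.6]
eef_rot: [-3.139, -0.521, 0.066]
wrist_force: [0.8, -0.8, -0.4]
finger_gap: 65.4
```

```bash
python3 - <<'E'
from h import *
s=st();p,d=manip.camera('wrist'); save('w13',p);np.savez('pics/w13.npz',p=p,d=d,pos=s['eef_pos'],rot=s['eef_rot'])
p,d=manip.camera('scene'); save('s13',cv2.resize(p[120:260,190:360],None,fx=4,fy=4,interpolation=cv2.INTER_CUBIC))
p,d=manip.camera('top'); save('t13',cv2.resize(p[150:250,220:390],None,fx=4,fy=4,interpolation=cv2.INTER_CUBIC)); np.savez('pics/t13.npz',p=p,d=d)
E
python3 disc.py 66
```

```text
t 21.4 j [0.049 0.016 2.095 0.023 0.511 1.536] p [501.6  64.2 145.6] rpy [-3.139 -0.521  0.066] F [ 0.8 -0.8 -0.4] gap 65.4
(array([289, 196,  11,  11,  91], dtype=int32), array([293.64835165, 201.32967033]), array([558.46873364,  67.86373215,  66.        ]))
(array([273, 195,   8,   3,  20], dtype=int32), array([276.2, 195.9]), array([557.21256158,  67.98953736,  66.        ]))
```

View pics/w13.png

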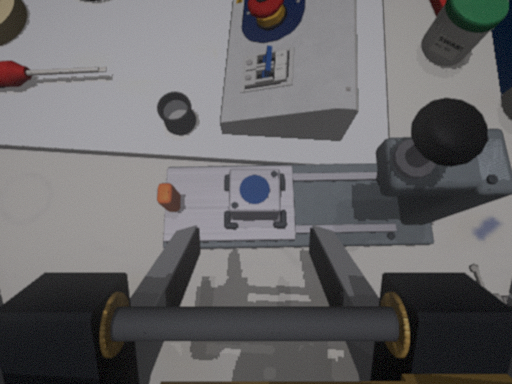

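View pics/s13.png

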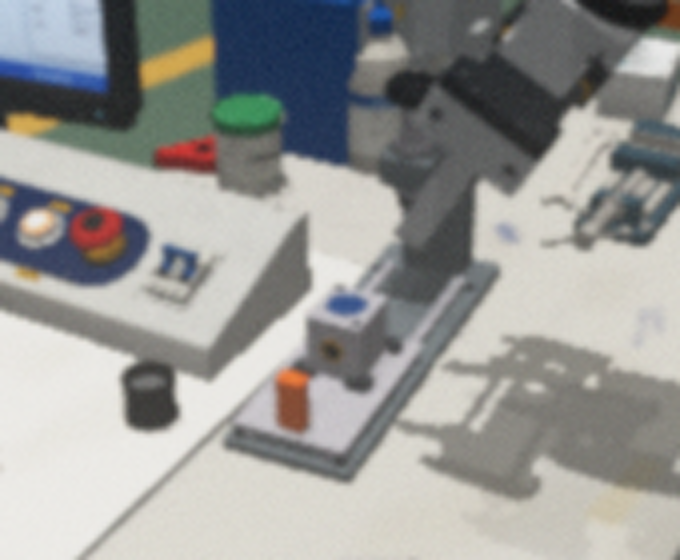

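View pics/t13.png

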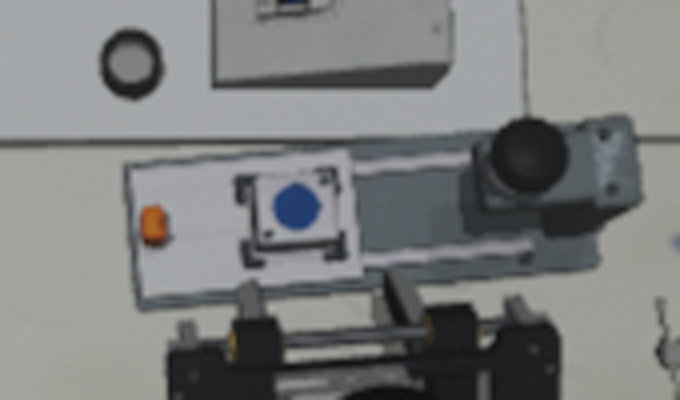

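```bash
python3 - <<'E'
from h import *
z=np.load('pics/top0.npz');d=z['d']
v,u=np.mgrid[0:384,0:512];I=manip.camera_info('top');K=I['intrinsics'];T=I['camera_from_world']
c=np.stack([(u-K[0,2])/K[0,0]*d,-(v-K[1,2])/K[1,1]*d,-d],-1)
W=(c-T[:3,3])@T[:3,:3]
m=(d>0)&(W[...,2]>60)&(W[...,0]<760)&(W[...,0]>400)&(abs(W[...,1]-80)<220)
P=W[m]
for y0 in range(-140,300,40):
    Q=P[(P[:,1]>=y0)&(P[:,1]<y0+40)]
    if len(Q): print(y0,'minx',Q[:,0].min().round(),'zmax',Q[:,2].max().round(), 'minx z>120',Q[Q[:,2]>120][:,0].min().round() if (Q[:,2]>120).any() else None)
E
```

```text
-140 minx 548.0 zmax 133.0 minx z>120 548.0
-100 minx 547.0 zmax 178.0 minx z>120 548.0
-60 minx 548.0 zmax 189.0 minx z>120 548.0
-20 minx 641.0 zmax 77.0 minx z>120 None
20 minx 642.0 zmax 81.0 minx z>120 None
60 minx 681.0 zmax 482.0 minx z>120 687.0
100 minx 683.0 zmax 485.0 minx z>120 683.0
140 minx 542.0 zmax 65.0 minx z>120 None
```

>>> play_rows --commands '[{"x": 0, "y": 0, "z": 0, "wx": 0, "wy": -10, "wz": 0, "grip": 0.3}, {"x": 0, "y": 0, "z": 0, "wx": 0, "wy": -10, "wz": 0, "grip": 0}, {"x": 0, "y": 0, "z": 0, "wx": 0, "wy": -9.8, "wz": 0, "grip": 0}, {"x": 0, "y": 0, "z": 0, "wx": 0, "wy": 0, "wz": -10, "grip": 0}, {"x": 0, "y": 0, "z": 0, "wx": 0, "wy": 0, "wz": -10, "grip": 0}, {"x": 0, "y": 0, "z": 0, "wx": 0, "wy": 0, "wz": -10, "grip": 0}, {"x": 0, "y": 0, "z": 0, "wx": 0, "wy": 0, "wz": -10, "grip": 0}, {"x": 0, "y": 0, "z": 0, "wx": 0, "wy": 0, "wz": -10, "grip": 0}, {"x": 0, "y": 0, "z": 0, "wx": 0, "wy": 0, "wz": -10, "grip": 0}, {"x": 0, "y": 0, "z": 0, "wx": 0, "wy": 0, "wz": -10, "grip": 0}, {"x": 0, "y": 0, "z": 0, "wx": 0, "wy": 0, "wz": -10, "grip": 0}, {"x": 0, "y": 0, "z": 0, "wx": 0, "wy": 0, "wz": -10, "grip": 0}, {"x": 0, "y": 0, "z": 0, "wx": 0, "wy": 0, "wz": 0, "grip": 0}, {"x": 0, "y": 0, "z": 0, "wx": 0, "wy": 0, "wz": 0, "grip": 0}]'

```text
clock: 23.4
eef_pos: [501.2, 64.2, 142.4]
eef_rot: [-3.136, -0.003, 1.634]
wrist_force: [0.5, 0.2, 0.6]
finger_gap: 0.5
```

```bash
cat > g2.py <<'E'
from ik import *
import sys
a=list(map(float,sys.argv[1:]))
s=st();R,p=tool(s);Rg=Rt(4,0,1) if 0 else np.stack([[np.cos(np.radians(a[3])),np.sin(np.radians(a[3])),0],[np.sin(np.radians(a[3])),-np.cos(np.radians(a[3])),0],[0,0,-1]],1)
print('rotvec',np.degrees(Rot.from_matrix(R.T@Rg).as_rotvec()).round(2),'shift goal axes',(Rg.T@(np.array(a[:3])-p)).round(1))
E
python3 g2.py 549.2 190 145 94
```

```text
t 23.4 j [ 0.053  0.267  1.717  0.003  1.162 -0.011] p [501.2  64.2 142.4] rpy [-3.136e+00 -3.000e-03  1.634e+00] F [0.5 0.2 0.6] gap 0.5
rotvec [-0.29 -0.16 -0.38] shift goal axes [122.2  56.7  -2.6]
```

>>> play_rows --commands '[{"x": 0.03, "y": 0.014, "z": 0, "wx": 0, "wy": 0, "wz": 0, "grip": 0}, {"x": 0.03, "y": 0.014, "z": 0, "wx": 0, "wy": 0, "wz": 0, "grip": 0}, {"x": 0.03, "y": 0.014, "z": 0, "wx": 0, "wy": 0, "wz": 0, "grip": 0}, {"x": 0.032, "y": 0.0147, "z": 0, "wx": 0, "wy": 0, "wz": -0.4, "grip": 0}, {"x": 0, "y": 0, "z": 0.035, "wx": 0, "wy": 0, "wz": 0, "grip": 0}, {"x": 0, "y": 0, "z": 0.035, "wx": 0, "wy": 0, "wz": 0, "grip": 0}, {"x": 0, "y": 0, "z": 0.033, "wx": 0, "wy": 0, "wz": 0, "grip": 0}, {"x": 0, "y": 0, "z": 0, "wx": 0, "wy": 0, "wz": 0, "grip": 0}, {"x": 0, "y": 0, "z": 0, "wx": 0, "wy": 0, "wz": 0, "grip": 0}]'

```text
clock: 24.52
eef_pos: [549.9, 190.1, 41.4]
eef_rot: [-3.139, -0.003, 1.644]
wrist_force: [-0.2, 0.8, 0.4]
finger_gap: 0.3
```

```bash
python3 g2.py 552 150 38 94; python3 - <<'E'
from h import *
p,d=manip.camera('wrist'); save('w14',p)
p,d=manip.camera('scene'); save('s14',cv2.resize(p[120:260,190:360],None,fx=4,fy=4,interpolation=cv2.INTER_CUBIC))
E
```

```text
t 24.52 j [0.268 0.552 1.574 0.004 1.018 0.193] p [549.9 190.1  41.4] rpy [-3.139e+00 -3.000e-03  1.644e+00] F [-0.2  0.8  0.4] gap 0.3
rotvec [-0.15 -0.17  0.17] shift goal axes [-40.1  -0.7   3.4]
```

View pics/s14.png

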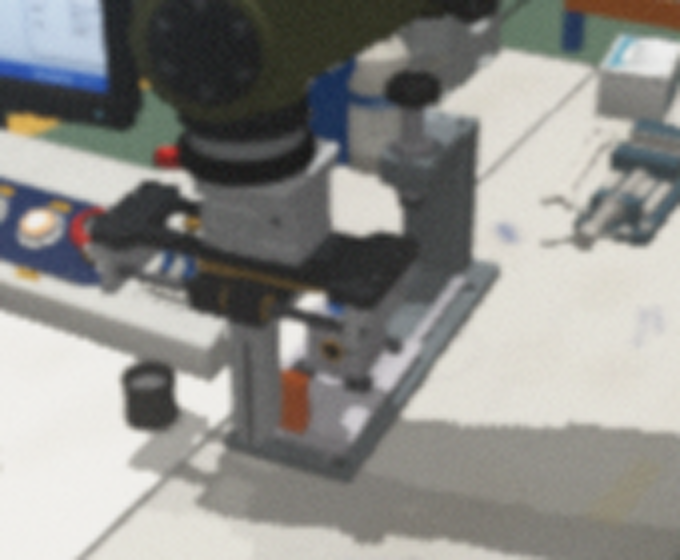

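View pics/w14.png

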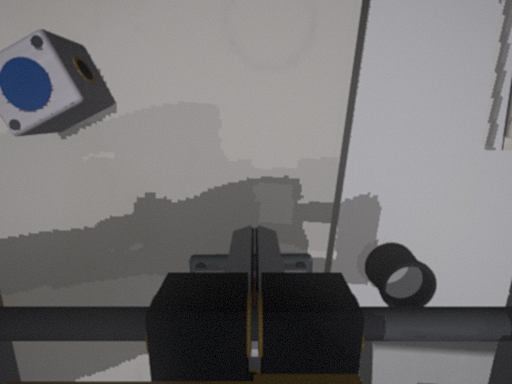

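>>> play_rows --commands '[{"x": -0.018, "y": -0.0007, "z": 0.002, "wx": 0, "wy": 0, "wz": 0, "grip": 0}, {"x": -0.006, "y": 0, "z": 0, "wx": 0, "wy": 0, "wz": 0, "grip": 0}, {"x": -0.006, "y": 0, "z": 0, "wx": 0, "wy": 0, "wz": 0, "grip": 0}, {"x": -0.01, "y": 0, "z": 0, "wx": 0, "wy": 0, "wz": 0, "grip": 0}, {"x": -0.01, "y": 0, "z": 0, "wx": 0, "wy": 0, "wz": 0, "grip": 0}, {"x": -0.01, "y": 0, "z": 0, "wx": 0, "wy": 0, "wz": 0, "grip": 0}, {"x": -0.01, "y": 0, "z": 0, "wx": 0, "wy": 0, "wz": 0, "grip": 0}, {"x": -0.01, "y": 0, "z": 0, "wx": 0, "wy": 0, "wz": 0, "grip": 0}, {"x": -0.01, "y": 0, "z": 0, "wx": 0, "wy": 0, "wz": 0, "grip": 0}, {"x": -0.01, "y": 0, "z": 0, "wx": 0, "wy": 0, "wz": 0, "grip": 0}, {"x": -0.01, "y": 0, "z": 0, "wx": 0, "wy": 0, "wz": 0, "grip": 0}, {"x": -0.01, "y": 0, "z": 0, "wx": 0, "wy": 0, "wz": 0, "grip": 0}, {"x": 0, "y": 0, "z": 0, "wx": 0, "wy": 0, "wz": 0, "grip": 0}]'

```text
clock: 26.25
eef_pos: [557.0, 69.3, 37.6]
eef_rot: [-3.136, -0.002, 1.644]
wrist_force: [0.3, -0.6, 0.3]
finger_gap: 0.2
```

```bash
python3 g2.py 559.7 40.4 38 94; python3 - <<'E'
from h import *
p,d=manip.camera('scene'); save('s15',cv2.resize(p[120:260,190:360],None,fx=4,fy=4,interpolation=cv2.INTER_CUBIC))
p,d=manip.camera('top'); save('t15',cv2.resize(p[150:250,220:390],None,fx=4,fy=4,interpolation=cv2.INTER_CUBIC))
E
```

```text
t 26.25 j [ 0.057  0.52   1.635  0.003  0.991 -0.017] p [557.   69.3  37.6] rpy [-3.136e+00 -2.000e-03  1.644e+00] F [ 0.3 -0.6  0.3] gap 0.2
rotvec [-0.3  -0.13  0.19] shift goal axes [-29.    0.6  -0.4]
```

View pics/s15.png

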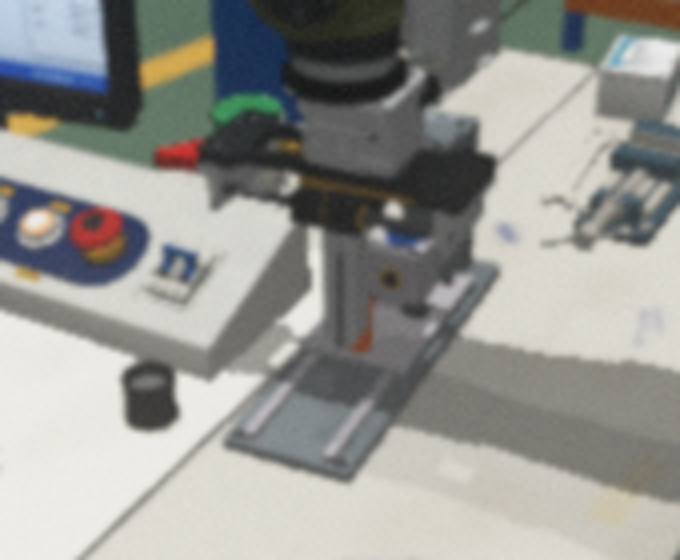

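>>> play_rows --commands '[{"x": -0.006, "y": 0, "z": 0, "wx": 0, "wy": 0, "wz": 0, "grip": 0}, {"x": -0.004, "y": 0, "z": 0, "wx": 0, "wy": 0, "wz": 0, "grip": 0}, {"x": 0, "y": 0, "z": 0, "wx": 0, "wy": 0, "wz": 0, "grip": 0}]'

```text
clock: 26.72
eef_pos: [558.1, 59.9, 37.7]
eef_rot: [-3.137, -0.003, 1.645]
wrist_force: [-0.1, 0.4, -0.2]
finger_gap: 0.4
```

>>> play_rows --commands '[{"x": -0.002, "y": 0, "z": 0, "wx": 0, "wy": 0, "wz": 0, "grip": 0}, {"x": 0, "y": 0, "z": 0, "wx": 0, "wy": 0, "wz": 0, "grip": 0}]'

```text
clock: 26.98
eef_pos: [558.3, 58.2, 37.8]
eef_rot: [-3.138, -0.003, 1.645]
wrist_force: [-1.4, 0.6, 0.4]
finger_gap: 0.4
```

>>> play_rows --commands '[{"x": -0.002, "y": 0, "z": 0, "wx": 0, "wy": 0, "wz": 0, "grip": 0}, {"x": 0, "y": 0, "z": 0, "wx": 0, "wy": 0, "wz": 0, "grip": 0}]'

```text
clock: 27.22
eef_pos: [558.3, 57.4, 37.8]
eef_rot: [-3.138, -0.004, 1.645]
wrist_force: [0.1, 10.7, -0.3]
finger_gap: 0.3
```

>>> play_rows --commands '[{"x": -0.001, "y": 0, "z": 0, "wx": 0, "wy": 0, "wz": 0, "grip": 0}, {"x": 0, "y": 0, "z": 0, "wx": 0, "wy": 0, "wz": 0, "grip": 0}]'

```text
clock: 27.48
eef_pos: [558.3, 57.3, 37.8]
eef_rot: [-3.138, -0.006, 1.645]
wrist_force: [-0.8, 17.5, -0.2]
finger_gap: 0.8
```

```bash
python3 - <<'E'
from h import *
st()
p,d=manip.camera('top'); save('t16',cv2.resize(p[150:250,220:390],None,fx=4,fy=4,interpolation=cv2.INTER_CUBIC))
E
```

```text
t 27.48 j [ 0.034  0.519  1.636  0.007  0.99  -0.044] p [558.3  57.3  37.8] rpy [-3.138 -0.006  1.645] F [-0.8 17.5 -0.2] gap 0.8
```

View pics/t16.png

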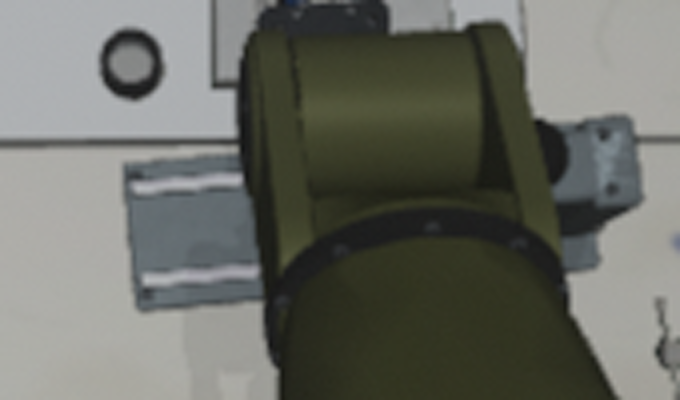

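>>> play_rows --commands '[{"x": 0.01, "y": 0, "z": 0, "wx": 0, "wy": 0, "wz": 0, "grip": 0}, {"x": 0.02, "y": 0, "z": 0, "wx": 0, "wy": 0, "wz": 0, "grip": 0}, {"x": 0, "y": 0, "z": -0.045, "wx": 0, "wy": 0, "wz": 0, "grip": 0}, {"x": 0, "y": 0, "z": -0.045, "wx": 0, "wy": 0, "wz": 0, "grip": 0}, {"x": 0, "y": 0, "z": -0.045, "wx": 0, "wy": 0, "wz": 0, "grip": 0}, {"x": 0, "y": 0, "z": -0.045, "wx": 0, "wy": 0, "wz": 0, "grip": 0}, {"x": 0, "y": 0, "z": 0, "wx": 0, "wy": 0, "wz": 0, "grip": 0}, {"x": 0, "y": 0, "z": 0, "wx": 0, "wy": 0, "wz": 0, "grip": 0}]'

```text
clock: 28.52
eef_pos: [556.7, 85.2, 217.0]
eef_rot: [-3.137, -0.003, 1.645]
wrist_force: [0.7, 0.1, -0.1]
finger_gap: 0.2
```

```bash
python3 g2.py 564.6 -39.2 215 94; python3 - <<'E'
from h import *
s=manip.read_state()
p,d=manip.camera('scene'); save('s17',cv2.resize(p[120:260,190:360],None,fx=4,fy=4,interpolation=cv2.INTER_CUBIC))
E
```

```text
t 28.52 j [0.086 0.324 1.463 0.003 1.36  0.011] p [556.7  85.2 217. ] rpy [-3.137e+00 -3.000e-03  1.645e+00] F [ 0.7  0.1 -0.1] gap 0.2
rotvec [-0.29 -0.15  0.26] shift goal axes [-124.7   -0.8    2. ]
```

View pics/s17.png

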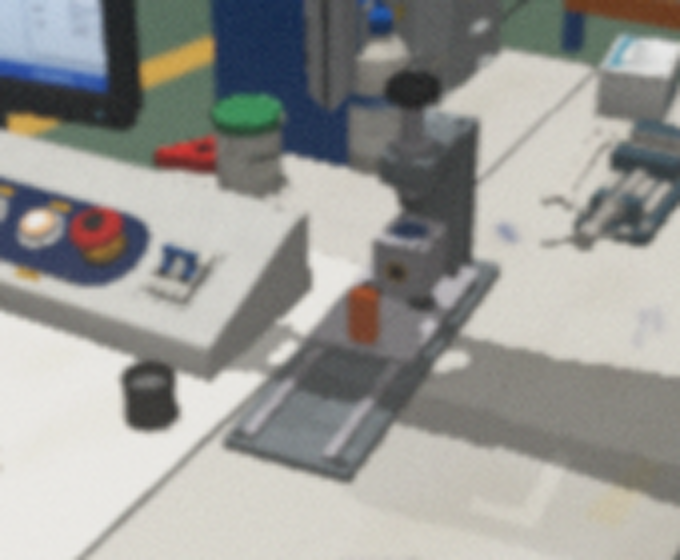

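>>> play_rows --commands '[{"x": -0.04, "y": -0.0008, "z": 0, "wx": 0, "wy": 0, "wz": 0.3, "grip": 0}, {"x": -0.04, "y": 0, "z": 0, "wx": 0, "wy": 0, "wz": 0, "grip": 0}, {"x": -0.0447, "y": 0, "z": 0, "wx": 0, "wy": 0, "wz": 0, "grip": 0}, {"x": 0, "y": 0, "z": 0.01, "wx": 0, "wy": 0, "wz": 0, "grip": 0}, {"x": 0, "y": 0, "z": 0.01, "wx": 0, "wy": 0, "wz": 0, "grip": 0}, {"x": 0, "y": 0, "z": 0, "wx": 0, "wy": 0, "wz": 0, "grip": 0}]'

```text
clock: 29.32
eef_pos: [564.4, -38.5, 196.1]
eef_rot: [-3.135, -0.003, 1.641]
wrist_force: [0.1, -0.4, 0.1]
finger_gap: 0.3
```

```bash
python3 g2.py 564.6 -39.2 185 94; python3 - <<'E'
from h import *
from m import blobs
p,d=manip.camera('scene'); save('s18',cv2.resize(p[90:230,190:360],None,fx=4,fy=4,interpolation=cv2.INTER_CUBIC))
h=cv2.cvtColor(p,cv2.COLOR_RGB2HSV).astype(int)
blobs('scene',p,(h[...,1]>110)&(h[...,0]<20),(265,180,300,212),42)
E
```

```text
t 29.32 j [-0.134  0.346  1.482  0.002  1.32  -0.204] p [564.4 -38.5 196.1] rpy [-3.135e+00 -3.000e-03  1.641e+00] F [ 0.1 -0.4  0.1] gap 0.3
rotvec [-0.37 -0.19  0.01] shift goal axes [-0.7  0.2 11.1]
scene area 80 uv [280.56 197.52] xyz [561.5  36.1  42. ]
```

View pics/s18.png

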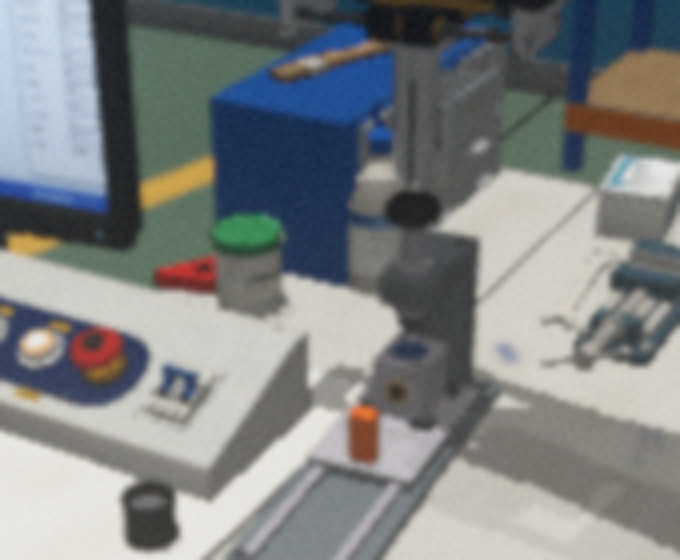

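>>> play_rows --commands '[{"x": -0.0007, "y": 0, "z": 0.006, "wx": 0, "wy": 0, "wz": 0, "grip": 0}, {"x": 0, "y": 0, "z": 0.006, "wx": 0, "wy": 0, "wz": 0, "grip": 0}, {"x": 0, "y": 0, "z": 0.005, "wx": 0, "wy": 0, "wz": 0, "grip": 0}, {"x": 0, "y": 0, "z": 0.005, "wx": 0, "wy": 0, "wz": 0, "grip": 0}, {"x": 0, "y": 0, "z": 0.004, "wx": 0, "wy": 0, "wz": 0, "grip": 0}, {"x": 0, "y": 0, "z": 0.003, "wx": 0, "wy": 0, "wz": 0, "grip": 0}, {"x": 0, "y": 0, "z": 0, "wx": 0, "wy": 0, "wz": 0, "grip": 0}]'

```text
clock: 30.25
eef_pos: [565.0, -40.1, 168.9]
eef_rot: [-3.138, -0.003, 1.64]
wrist_force: [-2.3, 1.3, 9.3]
finger_gap: 0.3
```

>>> play_rows --commands '[{"x": 0, "y": 0, "z": 0.0015, "wx": 0, "wy": 0, "wz": 0, "grip": 0}, {"x": 0, "y": 0, "z": 0, "wx": 0, "wy": 0, "wz": 0, "grip": 0}]'

```text
clock: 30.5
eef_pos: [565.0, -40.1, 167.6]
eef_rot: [-3.138, -0.003, 1.64]
wrist_force: [-2.9, 2.3, 9.1]
finger_gap: 0.2
```

>>> play_rows --commands '[{"x": 0, "y": 0, "z": 0.0015, "wx": 0, "wy": 0, "wz": 0, "grip": 0}, {"x": 0, "y": 0, "z": 0.001, "wx": 0, "wy": 0, "wz": 0, "grip": 0}, {"x": 0, "y": 0, "z": 0, "wx": 0, "wy": 0, "wz": 0, "grip": 0}]'

```text
clock: 30.88
eef_pos: [565.0, -40.1, 165.2]
eef_rot: [-3.139, -0.003, 1.64]
wrist_force: [-2.4, 1.7, 10.3]
finger_gap: 0.3
```

>>> play_rows --commands '[{"x": 0, "y": 0, "z": 0.001, "wx": 0, "wy": 0, "wz": 0, "grip": 0}, {"x": 0, "y": 0, "z": 0, "wx": 0, "wy": 0, "wz": 0, "grip": 0}]'

```text
clock: 31.12
eef_pos: [565.1, -40.1, 165.1]
eef_rot: [-3.139, -0.003, 1.64]
wrist_force: [-5.8, 2.9, 15.8]
finger_gap: 0.3
```

>>> play_rows --commands '[{"x": 0, "y": 0, "z": 0.001, "wx": 0, "wy": 0, "wz": 0, "grip": 0}, {"x": 0, "y": 0, "z": 0, "wx": 0, "wy": 0, "wz": 0, "grip": 0}, {"x": 0, "y": 0, "z": 0, "wx": 0, "wy": 0, "wz": 0, "grip": 0}]'

```text
clock: 31.5
eef_pos: [565.2, -40.1, 165.0]
eef_rot: [-3.14, -0.002, 1.64]
wrist_force: [-8.8, 2.3, 23.8]
finger_gap: 0.3
```

>>> play_rows --commands '[{"x": 0, "y": 0, "z": -0.008, "wx": 0, "wy": 0, "wz": 0, "grip": 0}, {"x": 0, "y": 0, "z": -0.01, "wx": 0, "wy": 0, "wz": 0, "grip": 0}, {"x": 0, "y": 0, "z": -0.015, "wx": 0, "wy": 0, "wz": 0, "grip": 0}, {"x": 0, "y": 0, "z": -0.03, "wx": 0, "wy": 0, "wz": 0, "grip": 0}, {"x": 0, "y": 0, "z": -0.03, "wx": 0, "wy": 0, "wz": 0, "grip": 0}, {"x": 0.05, "y": 0, "z": 0, "wx": 0, "wy": 0, "wz": 0, "grip": 0}, {"x": 0.05, "y": -0.03, "z": 0, "wx": 0, "wy": 0, "wz": 0, "grip": 0}, {"x": 0.04, "y": -0.05, "z": 0, "wx": 0, "wy": 0, "wz": 0, "grip": 0}, {"x": 0, "y": -0.05, "z": 0, "wx": 0, "wy": 0, "wz": 0, "grip": 0}, {"x": 0, "y": 0, "z": 0, "wx": 0, "wy": 0, "wz": 0, "grip": 0}, {"x": 0, "y": 0, "z": 0, "wx": 0, "wy": 0, "wz": 0, "grip": 0}]'

```text
clock: 32.88
eef_pos: [427.8, 89.2, 256.9]
eef_rot: [-3.138, -0.003, 1.639]
wrist_force: [-0.4, 0.3, 0.1]
finger_gap: 0.3
```

```bash
python3 - <<'E'
from h import *
from m import blobs
s=st()
p,d=manip.camera('scene'); save('s20',p);save('s20z',cv2.resize(p[100:240,190:360],None,fx=4,fy=4,interpolation=cv2.INTER_CUBIC))
h=cv2.cvtColor(p,cv2.COLOR_RGB2HSV).astype(int)
blobs('scene',p,(h[...,1]>110)&(h[...,0]<20),(265,180,300,212),42)
blobs('scene',p,(h[...,2]<60),(280,130,305,150),182)
blobs('scene',p,(h[...,1]>100)&(abs(h[...,0]-110)<15),(270,240,305,280),44)
p,d=manip.camera('top'); save('t20',cv2.resize(p[120:300,110:400],None,fx=2.7,fy=2.7,interpolation=cv2.INTER_CUBIC))
print('plunger depth z',(lambda o,r:(o+r*d[189,352]).round(1))(*ray('top',(352,189))))
E
```

```text
t 32.88 j [0.12  0.006 1.739 0.003 1.399 0.051] p [427.8  89.2 256.9] rpy [-3.138e+00 -3.000e-03  1.639e+00] F [-0.4  0.3  0.1] gap 0.3
scene area 78 uv [280.55 197.69] xyz [561.1  36.9  42. ]
scene area 97 uv [292.81 141.88] xyz [559.6 -26.3 182. ]
scene area 57 uv [284.88 265.77] xyz [423.7 269.1  44. ]
plunger depth z [564.  -38.7 185.5]
```

View pics/s20z.png

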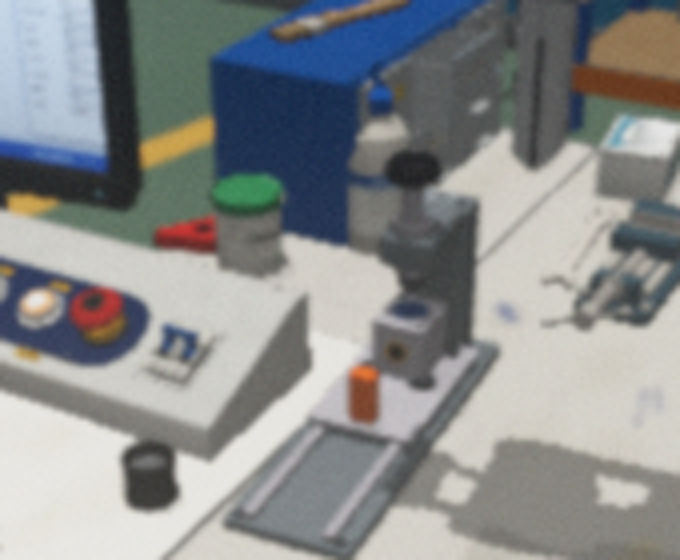

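View pics/t20.png

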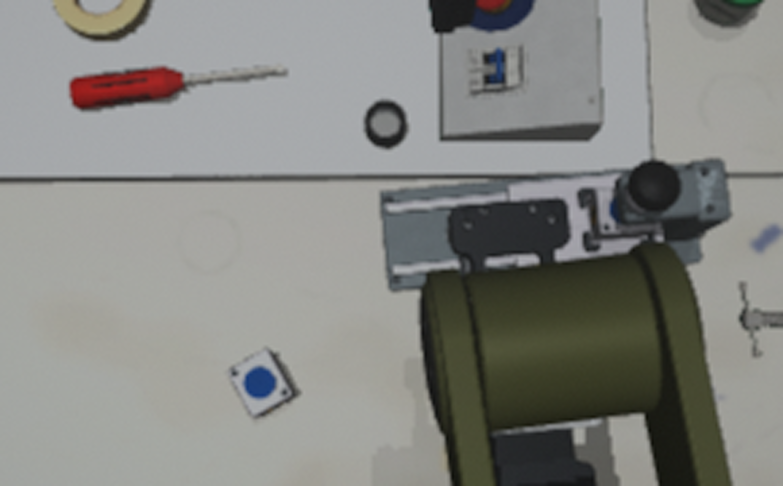

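```bash
python3 -c "
from cell import manip; print(manip.sign_off())"
```

```text
the job is handed in; nothing more can be done
None
```

I turned the block over in two 90° flips, setting it down on its side and regrasping it in between. It was then seated in the nest blue disc up and released with the slide still out. I pushed the slide home by its tab and pressed the plunger to its stop, then let it spring back up and handed the job in at about 33 s of the 72 s allowed.

My last checks, none of which failed:
- **Block:** just after release, its disc centre measured (558.5, 67.9) mm from the top camera and (557.2, 68.0) from the scene camera. The nest was estimated at about (557.5, 68.2). The final pictures show it still upright in the locators under the head.
- **Slide:** the tab moved about 109 mm by camera, and pushing against the end stop read 17.5 N without further movement.
- **Plunger:** it stopped dead at about 165 mm under 24 N and read 185.5 mm afterwards, which is fully up.
- **Bystanders:** the other block is within 0.2 mm of where it started. The loupe and screwdriver look unmoved in the pictures, though I did not measure them.
- **Arm:** clear of everything, with wrist force near zero.

One measurement disagreed on the way. During the regrasp, a low-angle ray to the blue disc put the block about 5 mm off along the flip direction. I dropped that figure because the depth reading and the earlier view agreed with each other to about 0.6 mm. The nest position also differed by 1–2 mm between the top and wrist cameras, so I placed the block between the two.

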